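Set out the staining bench and lock the light shield over the amber sample

ROBOT

A 6-joint arm with a two-finger parallel gripper is mounted at the origin on the work surface. World frame = base frame: x ahead of the robot, y to its left, z up, the work surface at z = 0. Lengths are in m, angles in rad, forces in N, time in s.
With the tool pointing down it reaches from about 0.3 to 0.775 m from the base axis. Payload 14.6 kg.
Tool frame: the origin (TCP) lies midway between the tips of the shut fingers; the grasp point (between the pads) lies 19 mm behind it; z points along the fingers, y is the direction in which the jaws open and shut (so a half turn about z gives the same grasp; the last joint's range is limited). The gripper opens to 94 mm and grips with 3 to 60 N. Pads are 16 mm wide; open, the fingers measure 119 mm over their backs; the gripper's body (75 mm by 177 mm) begins 78 mm behind the grasp point.
Start: joints at [-1.377, 0.3, 1.521, -0, 1.321, -0.067], TCP at [0.142, -0.531, 0.205] pointing down, gripper open.
Joint ranges: [-3.03, 3.03], [-0.79, 2.21], [0.23, 2.52], [-1.04, 4.18], [0, 3.07], [-2.55, 2.55]. Speed limits (rad/s): [2.22, 2.22, 2.57, 3.14, 3.14, 3.14].

INTERFACE

Orientations are given as a unit quaternion [x, y, z, w].
In Python, from station import ctrl, cams, workorder gives the robot as it stands.
- The arm moves only by the tool carry_out, never from a script. Its argument "increments" is a list of rows, each an object with "dr": the turn, a rotation vector about the tool's x, y, z scaled (see below), a list of three; "delta_pos": the shift along the tool's x, y, z scaled (see below), a list of three; "gripper": the gripper's target within -1 to 1 (fully open at 1, half-way at 0, shut at -1). A call has 1 to 8 rows; each row shifts and turns the commanded pose from where the row before left it, along the tool's axes as they then stand; what a row does not reach is not made up. The controller multiplies each number of a shift by 30 cm and each number of a turn by pi rad. A row lasts 1/10 s, in which the tool goes at most 50 mm and 8.59 degrees, less where a joint would pass 70% of its speed; a pose out of reach is approached as far as the arm can. A call with a number of a shift or a turn outside -1 to 1 is refused whole. A call with a gripper value outside its range is refused whole. The fingers move at their own pace and stop on an object; "grip_force" is the grip in N (left out, the last holds). Time passes only in rows, so rows that do not move let the fingers close. It gives the time, the measured TCP pose, the force and the opening at its end, in the units of the state.
- ctrl.sense(): the state, without advancing time (a new reading comes with each control period).
- cams.get_image(name): name is "side" or "top" or "wrist"; returns a dict with "pixels" (480x640x3 uint8, red, green, blue), "mtx" (3x3 intrinsics, pixels), "dist_coeffs" ([k1, k2, p1, p2, k3] as OpenCV has them; the pictures are not rectified), "R" (3x3) and "t" (3): a world point X has camera coordinates R X + t; the wrist camera has in their place "hand_eye" (4x4, takes a point from camera to tool coordinates, whose origin is the TCP and whose axes are the flange's). Camera axes: x right, y down, z forward; pixel columns grow to the right and rows downward; lengths in m; the calibration is good to about 2 mm. A picture is of the moment at which its call begins: read the wrist's pose just before it. There is no depth.
- workorder.close_job(): hands the job in, once; it reports no verdict.
The state is a dict: "clock": time; "qpos": joint angles; "joint_vel": joint speeds; "joint_torque": joint torques, N m; "eef_pos": TCP position; "ee_rot": TCP orientation; "wrist_force": force on the tool from outside, world axes, zero at the start; "torque": the same for the moment, N m; "finger_gap": finger opening in m.
Only numpy, scipy, OpenCV 4.12 (cv2) and the standard library are available. Lean on these libraries where they do the work, as an engineer would, in place of code of your own. Each camera call takes 0.05 s, during which the arm holds its last target.

TASK

Set the bench up for light-sensitive staining: stand the red-capped bottle inside the rim of the red coaster and the green-capped bottle inside the rim of the green coaster, and stand the amber jar inside the small ring of the aluminium locking base. With the jar in place, lower the black light shield over it, with its two yellow ears in the gaps between the base's blue clips, until it is fully down, then twist it about a quarter turn, either way, so that both ears lie squarely under the clips. Set the glass down rather than dropping it, and leave the pink tube rack and the empty beaker where they are.

Things in the scene. Friction and masses are not known exactly. Their poses are not given: they have to be found in the camera images.
- red_bottle: Round glass bottle with paper label and red screw cap, loose, about 0.14 kg. Body 48 mm in diameter up to 50 mm, sloping shoulder to 66 mm, cap 32 mm in diameter from 66 to 95 mm (its flat top). Grip the cap from above. Origin: centre of the underside; z up.
- green_bottle: Round glass bottle with paper label and green screw cap, loose, about 0.14 kg. Body 48 mm in diameter up to 50 mm, sloping shoulder to 66 mm, cap 32 mm in diameter from 66 to 95 mm (its flat top). Grip the cap from above. Origin: centre of the underside; z up.
- amber_jar: Cylindrical amber glass sample jar with white cap, loose, about 0.11 kg, 40 mm in diameter all the way up, 62 mm high (cap from 44 to 62 mm). Origin: centre of the underside; z up.
- light_shield: Loose black hollow cover, mouth down, 0.16 kg; outside 74 mm in diameter, 79 high; cavity 68 wide, 74 deep. On top a grey grip bar along x, 56 long, 14 wide, from 78 to 107 mm up. At the mouth two yellow ears, 18 wide, 5 thick, stick out along +x and -x (in line with the bar) to 53 mm from the axis. Origin: centre of the mouth; z up. Half a turn makes no difference.
- lock_base: Fixed aluminium disc, 136 mm wide, face at z 6 mm. Central steel ring (radius 27 to 29.5, top at 12): jar stands inside, shield outside (4.5 mm play), both on the face. Two blue clips at +x and -x, 24 wide: post at radius 59, lip inward to 45, 16 to 21 mm up; ears slide under from either side, no stop. Ears drop in if the x axes are over 0.6 rad apart; locked in line. Origin: underside centre.
- red_coaster: Fixed round red coaster with a white centre disc, 90 mm in diameter. Floor 4 mm above the table, with a raised rim (inner radius 39 mm, top at 7 mm). Takes the red-capped bottle: centred, it has 15 mm of play all round. Origin: centre of the underside, on the table.
- green_coaster: Fixed round green coaster with a white centre disc, 90 mm in diameter. Floor 4 mm above the table, with a raised rim (inner radius 39 mm, top at 7 mm). Takes the green-capped bottle: centred, it has 15 mm of play all round. Origin: centre of the underside, on the table.
- tube_rack: Bystander, to be left alone: loose pink (magenta) tube rack, 86 mm (its x) by 56 mm (its y), 30 mm high, with rows of dark holes. Origin: centre of the underside.
- beaker: Bystander, to be left alone: loose empty glass beaker, 66 mm in diameter, 75 mm high, open at the top. Origin: centre of the underside.

How it is judged:
On the way, in this order (a step that is already met when the one before it is completed fails the run):
1. the amber jar stands inside the ring of the locking base (horizontal distance between amber_jar and lock_base below 0.009 m and z of amber_jar in the frame of lock_base below 0.0085 m and angle between amber_jar's own z axis and vertical below 0.06 rad), for 0.2 s.
2. the light shield is fully down on the base over the jar (all of step 1 and horizontal distance between light_shield and lock_base below 0.007 m and z of light_shield in the frame of lock_base below 0.0085 m and angle between light_shield's own z axis and vertical below 0.06 rad), for 0.1 s.
3. the shield is twisted until its ears lie under the clips (all of step 2 and angle between the x axis of light_shield and the x axis of lock_base, either way round below 0.3 rad), for 0.2 s.
At the end, for the whole second after the job is handed in: Each bottle upright on the floor of its own coaster, within 16 mm of its centre; the jar upright on the base, within 9 mm of its centre; the shield down over it, within 7 mm of the centre, ears within 0.3 rad of the clips; uprights within 3 degrees; all released and at rest (all of step 3 and horizontal distance between red_bottle and red_coaster below 0.016 m and z of red_bottle in the frame of red_coaster between 0.002 and 0.0065 m and angle between each of red_bottle, green_bottle's own z axis and vertical below 0.06 rad and horizontal distance between green_bottle and green_coaster below 0.016 m and z of green_bottle in the frame of green_coaster between 0.002 and 0.0065 m and linear speed of each of red_bottle, green_bottle, amber_jar, light_shield below 0.02 m/s and angular speed of each of red_bottle, green_bottle, amber_jar, light_shield below 0.15 rad/s); the robot touches nothing.
It fails at once if the pink rack or the beaker is pushed more than 25 mm (distance of any of tube_rack, beaker from where it was at the start of the episode above 0.025 m).
It fails at once if a bottle or the jar is dropped (falls free by more than about 18 mm) ((linear speed of red_bottle above 0.6 m/s and contact force between the fingers and red_bottle below 0.01 N) or (linear speed of green_bottle above 0.6 m/s and contact force between the fingers and green_bottle below 0.01 N) or (linear speed of amber_jar above 0.6 m/s and contact force between the fingers and amber_jar below 0.01 N)).
It also fails if it takes over 109 s, if anything falls off the work surface, if the arm or the gripper's body presses on something with over 40 N, if the wrist force passes 120 N, or if a joint passes its speed limit or range.

## Working session

There is one attempt and no reset: what is moved stays moved. The work goes in short steps, Python scripts to look and compute and a tool call to move; the robot and the scene stay as the last step left them, time stands still between calls to the robot, and variables do not carry over. Pictures are saved under pics/ and viewed, and the job is handed in when it is done.

Besides the shell and the picture viewer there is one more tool, called after "Call:" by a JSON object that holds its "api" and its "payload". carry_out: Moves the arm, as the interface text tells. Its arguments: {"type":"object","properties":{"increments":{"type":"array"},"grip_force":{"type":"number"}},"required":["increments"]}

```bash
ls; mkdir -p pics; python3 - <<'E'
from station import ctrl,cams
import cv2,numpy as np
print(ctrl.sense())
for n in ['top','side','wrist']:
    d=cams.get_image(n); cv2.imwrite(f'pics/{n}0.png',d['pixels'][:,:,::-1])
    print(n,{k:np.round(v,4).tolist() for k,v in d.items() if k!='pixels'})
E
```

```text
pics
{'clock': 0.0, 'qpos': array([-1.37660855e+00,  3.00488153e-01,  1.52161847e+00, -1.72348943e-05,
        1.32068962e+00, -6.65971178e-02]), 'joint_vel': array([-4.50521319e-04, -1.78141216e-03,  6.47686499e-06, -9.43905477e-04,
       -1.81769315e-03, -3.30675061e-04]), 'joint_torque': array([-3.45092318e-03, -5.31810522e+01, -3.52736306e+01,  7.06806011e-02,
        2.43765773e-02, -9.82852157e-05]), 'eef_pos': array([ 0.14175225, -0.53113278,  0.20486116]), 'ee_rot': array([ 9.91510485e-01,  1.30025363e-01, -4.66967532e-05, -6.00038960e-04]), 'wrist_force': array([-0.18158272,  0.04537155,  0.23633869]), 'torque': array([-0.01459286,  0.02931337, -0.04226911]), 'finger_gap': 0.09390099554055252}
top {'mtx': [[572.4091, 0.0, 312.9526], [0.0, 572.4091, 238.4813], [0.0, 0.0, 1.0]], 'dist_coeffs': [0.0076, 0.0, 0.0, 0.0, 0.0], 'R': [[0.0238, -0.9997, -0.0073], [-0.9983, -0.0234, -0.0535], [0.0533, 0.0085, -0.9985]], 't': [-0.0246, 0.5105, 1.196]}
side {'mtx': [[450.9414, 0.0, 322.9241], [0.0, 450.9414, 234.8582], [0.0, 0.0, 1.0]], 'dist_coeffs': [-0.0512, 0.0, 0.0, 0.0, 0.0], 'R': [[-0.9148, -0.4039, -0.0025], [-0.2883, 0.6571, -0.6965], [0.283, -0.6365, -0.7175]], 't': [0.4764, 0.1833, 0.7906]}
wrist {'mtx': [[361.2277, 0.0, 322.442], [0.0, 361.2277, 242.8397], [0.0, 0.0, 1.0]], 'dist_coeffs': [-0.0573, 0.0, 0.0, 0.0, 0.0], 'hand_eye': [[0.0001, -0.9736, -0.2283, 0.0657], [1.0, 0.0001, 0.0003, 0.0009], [-0.0003, -0.2283, 0.9736, -0.1799], [0.0, 0.0, 0.0, 1.0]]}
```

View pics/top0.png

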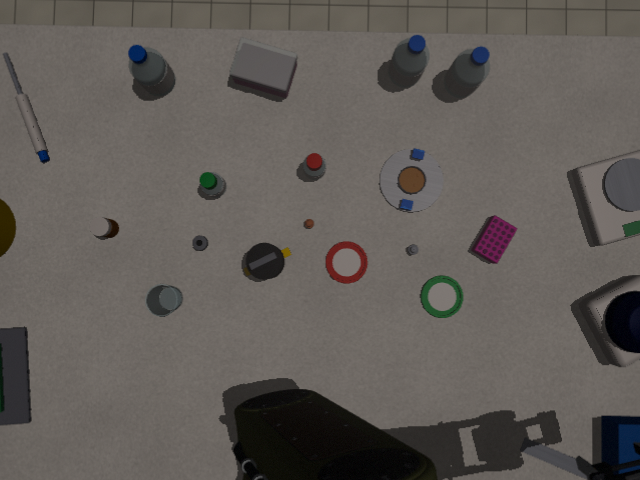

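View pics/side0.png

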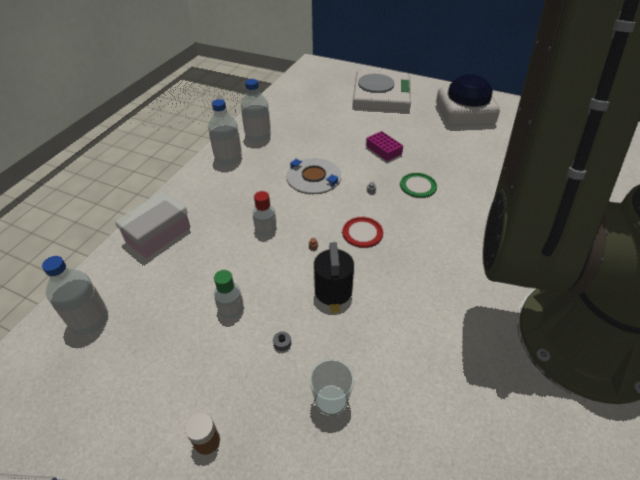

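View pics/wrist0.png

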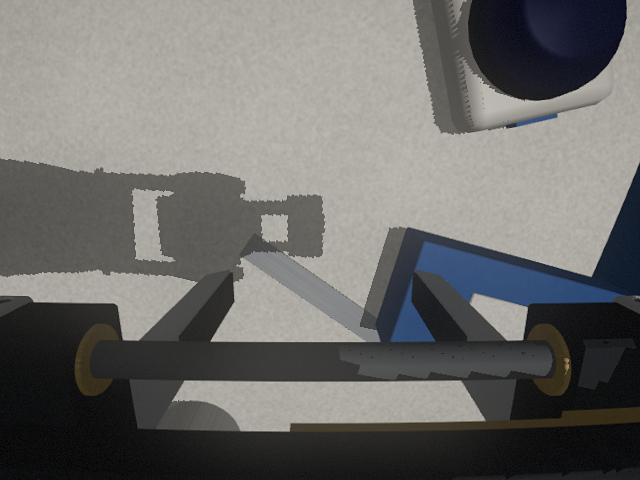

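The top view shows the red cap at (314,161), green cap at (208,180), jar cap at (104,228), shield at (265,260), base at (411,181), red coaster at (346,262), green coaster at (442,296), rack at (494,240) and beaker at (165,299). The side view agrees. Next I'll measure them.

```bash
cat > h.py <<'E'
from station import ctrl,cams,workorder
import cv2,numpy as np
from scipy.spatial.transform import Rotation as Ro
def get(n):
    s=ctrl.sense(); d=cams.get_image(n)
    if n=='wrist':
        T=np.eye(4);T[:3,:3]=Ro.from_quat(s['ee_rot']).as_matrix();T[:3,3]=s['eef_pos']
        M=T@np.array(d['hand_eye']); d['R']=M[:3,:3].T; d['t']=-M[:3,:3].T@M[:3,3]
    d['s']=s; d['R']=np.array(d['R']);d['t']=np.array(d['t'])
    return d
def ray(d,uv):
    p=cv2.undistortPoints(np.array([[uv]],float),d['mtx'],d['dist_coeffs'])[0,0]
    return -d['R'].T@d['t'], d['R'].T@np.array([p[0],p[1],1.])
def cast(d,uv,z):
    c,r=ray(d,uv); return (c+r*(z-c[2])/r[2])
def tri(d1,u1,d2,u2):
    A=[];b=[]
    for d,u in((d1,u1),(d2,u2)):
        c,r=ray(d,u); r/=np.linalg.norm(r); P=np.eye(3)-np.outer(r,r); A.append(P);b.append(P@c)
    return np.linalg.lstsq(np.vstack(A),np.hstack(b),rcond=None)[0]
def proj(d,X):
    return cv2.projectPoints(np.array([X],float),cv2.Rodrigues(d['R'])[0],d['t'],d['mtx'],d['dist_coeffs'])[0][0,0]
def hsv(d): return cv2.cvtColor(d['pixels'],cv2.COLOR_RGB2HSV)
RANGE={'red':[((0,150,80),(6,255,255)),((174,150,80),(180,255,255))],'green':[((50,120,50),(80,255,255))],
'blue':[((105,150,80),(125,255,255))],'yellow':[((20,150,80),(32,255,255))],'pink':[((140,100,60),(170,255,255))]}
def blobs(d,c,mn=8):
    H=hsv(d);m=0
    for a,b in RANGE[c]: m=m|cv2.inRange(H,a,b)
    n,l,st,ce=cv2.connectedComponentsWithStats(m)
    return [(int(st[i,4]),np.round(ce[i],1).tolist(),st[i,:4].tolist()) for i in range(1,n) if st[i,4]>=mn],m,l
def save(d,name,box=None,k=1):
    im=d['pixels'][:,:,::-1]
    if box: im=im[box[1]:box[3],box[0]:box[2]]
    im=cv2.resize(im,None,fx=k,fy=k,interpolation=cv2.INTER_CUBIC); cv2.imwrite('pics/'+name,im)
E
python3 - <<'E'
from h import *
t=get('top');s=get('side')
for d,n in((t,'top'),(s,'side')):
    for c in RANGE: print(n,c,blobs(d,c,6)[0])
save(t,'tA.png',(80,130,280,330),4)if 0 else save(t,'tA.png',(80,140,300,320),3.5)
save(t,'tB.png',(300,140,520,320),3.5)
E
```

```text
top red [(177, [313.9, 160.4], [307, 153, 15, 15]), (668, [346.0, 262.0], [326, 242, 41, 41])]
top green [(185, [207.0, 179.4], [200, 172, 15, 16]), (25, [635.0, 229.9], [630, 226, 10, 7]), (635, [441.3, 296.5], [421, 276, 42, 42])]
top blue [(188, [416.8, 42.7], [410, 35, 15, 16]), (194, [136.2, 52.4], [129, 45, 16, 16]), (194, [480.4, 54.3], [473, 47, 16, 16]), (88, [417.7, 153.5], [412, 149, 12, 10]), (39, [42.1, 154.8], [39, 151, 7, 9]), (89, [406.2, 204.1], [400, 199, 13, 11])]
top yellow [(67, [285.8, 252.1], [281, 247, 10, 11])]
top pink [(1060, [495.5, 238.7], [474, 216, 43, 47])]
side red [(104, [261.0, 196.2], [255, 192, 13, 10]), (400, [362.3, 232.5], [343, 218, 40, 29])]
side green [(238, [418.4, 185.7], [401, 174, 35, 23]), (289, [223.3, 280.9], [215, 271, 18, 21])]
side blue [(53, [251.2, 82.0], [246, 80, 12, 5]), (59, [218.0, 102.7], [213, 100, 11, 7]), (34, [295.3, 162.4], [292, 160, 8, 6]), (41, [332.2, 178.6], [328, 176, 9, 6]), (206, [52.0, 263.4], [43, 257, 20, 14])]
side yellow [(36, [335.2, 308.7], [332, 306, 7, 6])]
side pink [(661, [384.1, 145.7], [367, 132, 36, 29])]
```

View pics/tA.png

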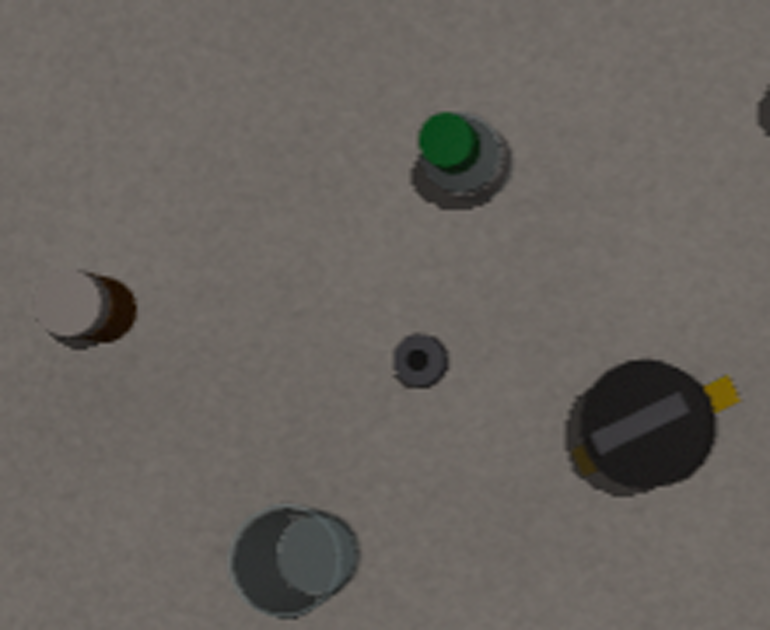

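View pics/tB.png

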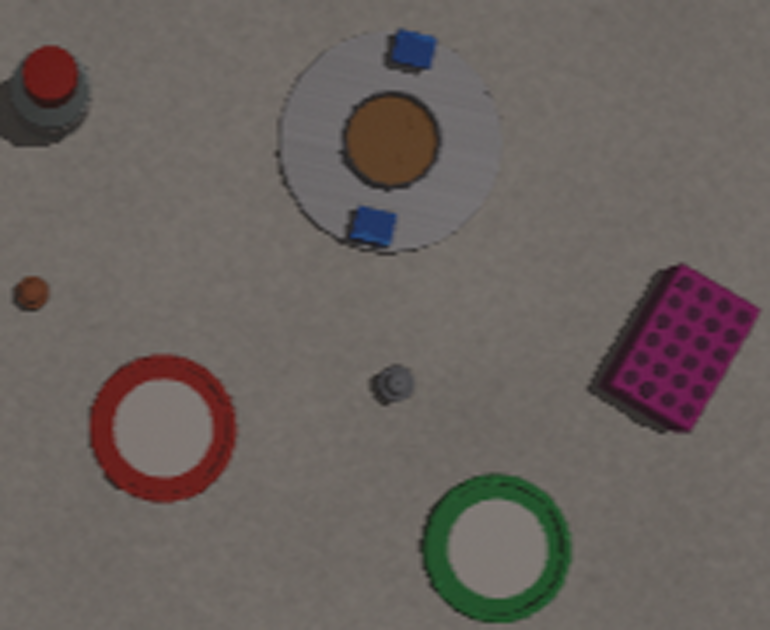

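```bash
python3 - <<'E'
from h import *
t=get('top');s=get('side')
f=lambda *a:np.round(cast(*a),4)
c=lambda x,y,o:(o[0]+(x+.5)/3.5-.5,o[1]+(y+.5)/3.5-.5)
A=(80,140);B=(300,140)
print('redcap',f(t,c(50,74,B),.095),f(t,[313.9,160.4],.095), tri(t,[313.9,160.4],s,[261,196.2]))
print('greencap',f(t,c(449,140,A),.095),f(t,[207,179.4],.095))
print('jar',f(t,c(65,303,A),.062))
print('shield',f(t,c(640,423,A),.107),'bar',f(t,c(600,443,A),.107),f(t,c(683,403,A),.107),'ear',f(t,[285.8,252.1],.005))
print('redco',f(t,[346,262],.007),'greenco',f(t,[441.3,296.5],.007))
print('clips',f(t,c(413,47,B),.021),f(t,c(375,225,B),.021),'ringcentre',f(t,c(391,140,B),.009),'disc',f(t,c(389,141,B),.006))
print('rack',f(t,[495.5,238.7],.03),'beaker',f(t,c(296,562,A),.04))
E
```

```text
redcap [ 0.661  -0.0115  0.095 ] [ 0.6618 -0.0114  0.095 ] [ 0.66302931 -0.01115732  0.0914261 ]
greencap [0.6186 0.1978 0.095 ] [0.619  0.1997 0.095 ]
jar [0.5231 0.4243 0.062 ]
shield [0.4608 0.0838 0.107 ] bar [0.4491 0.1057 0.107 ] [0.4724 0.0602 0.107 ] ear [0.4811 0.0445 0.005 ]
redco [ 0.4631 -0.0837  0.007 ] greenco [ 0.3952 -0.286   0.007 ]
clips [ 0.6964 -0.2295  0.021 ] [ 0.588  -0.2083  0.021 ] ringcentre [ 0.6416 -0.219   0.009 ] disc [ 0.6414 -0.2183  0.006 ]
rack [ 0.5185 -0.3919  0.03  ] beaker [0.3752 0.2902 0.04  ]
```

Call:
{"api": "carry_out", "payload": {"increments": [{"dr": [0,0,-0.0464],"delta_pos": [0,0,0],"gripper": 1},{"dr": [0,0,-0.0464],"delta_pos": [0,0,0],"gripper": 1},{"dr": [0,0,-0.0464],"delta_pos": [0,0,0],"gripper": 1},{"dr": [0,0,-0.0464],"delta_pos": [0,0,0],"gripper": 1},{"dr": [0,0,-0.0464],"delta_pos": [0,0,0],"gripper": 1},{"dr": [0,0,-0.0464],"delta_pos": [0,0,0],"gripper": 1},{"dr": [0,0,-0.0464],"delta_pos": [0,0,0],"gripper": 1},{"dr": [0,0,-0.0464],"delta_pos": [0,0,0],"gripper": 1}], "grip_force": 25}}

```text
clock: 1.15
eef_pos: [0.1418, -0.5314, 0.2054]
ee_rot: [0.754, 0.657, 0.0, -0.0]
wrist_force: [0.3, -0.6, 0.6]
finger_gap: 0.0939
```

Call:
{"api": "carry_out", "payload": {"increments": [{"dr": [0,0,-0.044],"delta_pos": [0,0,0],"gripper": 1},{"dr": [0,0,0],"delta_pos": [0.108,0.108,0],"gripper": 1},{"dr": [0,0,0],"delta_pos": [0.108,0.108,0],"gripper": 1},{"dr": [0,0,0],"delta_pos": [0.108,0.108,0],"gripper": 1},{"dr": [0,0,0],"delta_pos": [0.108,0.108,0],"gripper": 1},{"dr": [0,0,0],"delta_pos": [0.108,0.108,0],"gripper": 1},{"dr": [0,0,0],"delta_pos": [0.108,0.108,0],"gripper": 1},{"dr": [0,0,0],"delta_pos": [0.108,0.108,0],"gripper": 1}]}}

```text
clock: 1.95
eef_pos: [0.3709, -0.3044, 0.2056]
ee_rot: [0.709, 0.705, -0.0, 0.0]
wrist_force: [0.5, 0.2, -0.8]
finger_gap: 0.094
```

Call:
{"api": "carry_out", "payload": {"increments": [{"dr": [0,0,0],"delta_pos": [0.108,0.108,0],"gripper": 1},{"dr": [0,0,0],"delta_pos": [0.108,0.108,0],"gripper": 1},{"dr": [0,0,0],"delta_pos": [0.108,0.108,0],"gripper": 1},{"dr": [0,0,0],"delta_pos": [0.108,0.108,0],"gripper": 1},{"dr": [0,0,0],"delta_pos": [0.108,0.108,0],"gripper": 1},{"dr": [0,0,0],"delta_pos": [0.108,0.108,0],"gripper": 1},{"dr": [0,0,0],"delta_pos": [0.108,0.108,0],"gripper": 0.5},{"dr": [0,0,0],"delta_pos": [0,0,0],"gripper": 0.5}]}}

```text
clock: 2.75
eef_pos: [0.6001, -0.0767, 0.2045]
ee_rot: [0.708, 0.707, 0.0, -0.0]
wrist_force: [-0.4, -1.1, -1.2]
finger_gap: 0.0814
```

```bash
cat > st.py <<'E'
from h import *
import sys
s=ctrl.sense();R=Ro.from_quat(s['ee_rot']).as_matrix()
print('t',round(s['clock'],2),'pos',np.round(s['eef_pos'],4),'th',round(np.degrees(np.arctan2(R[1,0],R[0,0])),2),'tilt',round(np.degrees(np.arccos(-R[2,2])),2),'gap',round(s['finger_gap'],4),'F',np.round(s['wrist_force'],1))
if len(sys.argv)>1:
    g=np.array([float(a) for a in sys.argv[1:4]])
    print('scaled',np.round(R.T@(g-s['eef_pos'])/.3,4))
E
python3 st.py .661 -.0115 .2; python3 - <<'E'
from h import *
d=get('wrist');save(d,'w1.png');b=blobs(d,'red',50)[0];print(b)
for a in b: print(cast(d,a[1],.095))
E
```

```text
t 2.75 pos [ 0.6001 -0.0767  0.2045] th 89.91 tilt 0.05 gap 0.0814 F [-0.4 -1.1 -1.2]
scaled [0.2176 0.2026 0.0152]
[]
```

View pics/w1.png

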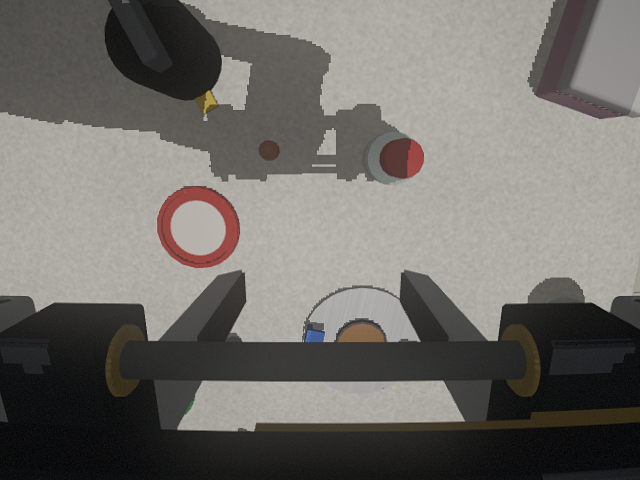

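The wrist view shows the red cap, half in shadow, at (402,158), the red coaster at (198,227) and the shield at top left. I'll cross-check the coordinates.

```bash
python3 - <<'E'
from h import *
d=get('wrist');print(cast(d,(402,158),.095),'coaster',cast(d,(198.5,227),.007))
E
```

```text
[ 0.66140339 -0.01333065  0.095     ] coaster [ 0.46610959 -0.08451394  0.007     ]
```

Call:
{"api": "carry_out", "payload": {"increments": [{"dr": [0,0,0],"delta_pos": [0.1,0.1,0],"gripper": 0.5},{"dr": [0,0,0],"delta_pos": [0.1,0.1,0],"gripper": 0.5},{"dr": [0,0,0],"delta_pos": [0.018,0.004,0],"gripper": 0.5},{"dr": [0,0,0],"delta_pos": [0,0,0.1],"gripper": 0.3},{"dr": [0,0,0],"delta_pos": [0,0,0.1],"gripper": 0.3},{"dr": [0,0,0],"delta_pos": [0,0,0.1],"gripper": 0.3}]}}

```text
clock: 3.45
eef_pos: [0.6587, -0.0168, 0.1149]
ee_rot: [0.71, 0.705, 0.0, 0.0]
wrist_force: [0.5, 0.4, 0.8]
finger_gap: 0.061
```

```bash
python3 st.py .661 -.0115 .064; python3 - <<'E'
from h import *
d=get('wrist');save(d,'w2.png')
E
```

```text
t 3.45 pos [ 0.6587 -0.0168  0.1149] th 89.6 tilt 0.03 gap 0.061 F [0.5 0.4 0.8]
scaled [0.0179 0.0074 0.1695]
```

View pics/w2.png

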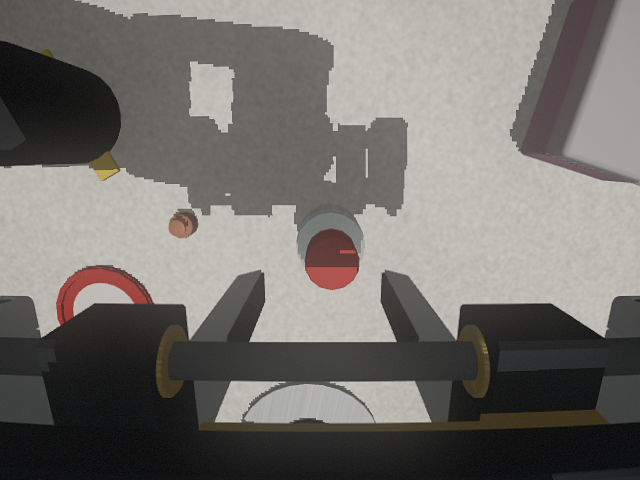

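The cap is between the fingers at (332,260). Going down.

Call:
{"api": "carry_out", "payload": {"increments": [{"dr": [0,0,0],"delta_pos": [0.014,0.006,0.0],"gripper": 0.3},{"dr": [0,0,0],"delta_pos": [0,0,0.08],"gripper": 0.3},{"dr": [0,0,0],"delta_pos": [0,0,0.07],"gripper": 0.3},{"dr": [0,0,0],"delta_pos": [0,0,0],"gripper": 0.3}]}}

```text
clock: 3.9
eef_pos: [0.6607, -0.0115, 0.0701]
ee_rot: [0.709, 0.705, -0.001, -0.001]
wrist_force: [-0.8, 0.2, 1.0]
finger_gap: 0.061
```

```bash
python3 st.py .661 -.0125 .064
```

```text
t 3.9 pos [ 0.6607 -0.0115  0.0701] th 89.65 tilt 0.1 gap 0.061 F [-0.8  0.2  1. ]
scaled [-0.0033  0.001   0.0202]
```

Call:
{"api": "carry_out", "payload": {"increments": [{"dr": [0,0,0],"delta_pos": [0,0,0.02],"gripper": 0.3},{"dr": [0,0,0],"delta_pos": [0,0,0],"gripper": -1},{"dr": [0,0,0],"delta_pos": [0,0,0],"gripper": -1},{"dr": [0,0,0],"delta_pos": [0,0,0],"gripper": -1},{"dr": [0,0,0],"delta_pos": [0,0,0],"gripper": -1},{"dr": [0,0,0],"delta_pos": [0,0,-0.05],"gripper": -1},{"dr": [0,0,0],"delta_pos": [0,0,-0.1],"gripper": -1}]}}

```text
clock: 4.6
eef_pos: [0.6603, -0.011, 0.1087]
ee_rot: [0.709, 0.705, -0.001, -0.002]
wrist_force: [0.4, 0.1, -0.2]
finger_gap: 0.0313
```

```bash
python3 st.py .4645 -.084 .12
```

```text
t 4.6 pos [ 0.6603 -0.011   0.1087] th 89.68 tilt 0.23 gap 0.0313 F [ 0.4  0.1 -0.2]
scaled [-0.2468 -0.6513 -0.0353]
```

Call:
{"api": "carry_out", "payload": {"increments": [{"dr": [0,0,0],"delta_pos": [0,-0.02,-0.1],"gripper": -1},{"dr": [0,0,0],"delta_pos": [-0.04,-0.105,0],"gripper": -1},{"dr": [0,0,0],"delta_pos": [-0.04,-0.105,0],"gripper": -1},{"dr": [0,0,0],"delta_pos": [-0.04,-0.105,0],"gripper": -1},{"dr": [0,0,0],"delta_pos": [-0.04,-0.105,0],"gripper": -1},{"dr": [0,0,0],"delta_pos": [-0.04,-0.105,0],"gripper": -1},{"dr": [0,0,0],"delta_pos": [-0.044,-0.105,0],"gripper": -1},{"dr": [0,0,0],"delta_pos": [0,0,0.05],"gripper": -1}]}}

```text
clock: 5.4
eef_pos: [0.4645, -0.0844, 0.127]
ee_rot: [0.71, 0.705, 0.001, 0.002]
wrist_force: [0.9, -0.7, -1.1]
finger_gap: 0.032
```

```bash
python3 st.py .4645 -.084 .070;  python3 - <<'E'
from h import *
d=get('wrist');save(d,'w3.png')
E
```

```text
t 5.4 pos [ 0.4645 -0.0844  0.127 ] th 89.6 tilt 0.2 gap 0.032 F [ 0.9 -0.7 -1.1]
scaled [ 0.0014 -0.0008  0.1899]
```

View pics/w3.png

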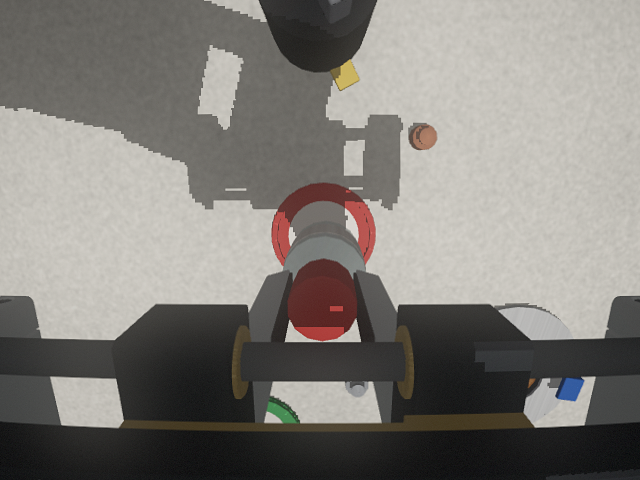

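The bottle hangs at (322,300), with the coaster just below it at (324,232). Lowering.

Call:
{"api": "carry_out", "payload": {"increments": [{"dr": [0,0,0],"delta_pos": [0,0,0.08],"gripper": -1},{"dr": [0,0,0],"delta_pos": [0,0,0.05],"gripper": -1},{"dr": [0,0,0],"delta_pos": [0,0,0.02],"gripper": -1},{"dr": [0,0,0],"delta_pos": [0,0,0.01],"gripper": -1},{"dr": [0,0,0],"delta_pos": [0,0,0],"gripper": -1}]}}

```text
clock: 5.95
eef_pos: [0.4663, -0.0832, 0.077]
ee_rot: [0.709, 0.705, 0.0, 0.0]
wrist_force: [0.0, 0.1, -0.8]
finger_gap: 0.0317
```

```bash
python3 st.py .4645 -.084 .068
```

```text
t 5.95 pos [ 0.4663 -0.0832  0.077 ] th 89.69 tilt 0.02 gap 0.0317 F [ 0.   0.1 -0.8]
scaled [-0.0027 -0.006   0.0298]
```

Call:
{"api": "carry_out", "payload": {"increments": [{"dr": [0,0,0],"delta_pos": [0,0,0.018],"gripper": -1},{"dr": [0,0,0],"delta_pos": [0,0,0.006],"gripper": -1},{"dr": [0,0,0],"delta_pos": [0,0,0.004],"gripper": -1},{"dr": [0,0,0],"delta_pos": [0,0,0.0],"gripper": -1}]}}

```text
clock: 6.35
eef_pos: [0.4665, -0.0833, 0.0685]
ee_rot: [0.709, 0.705, 0.0, 0.001]
wrist_force: [2.4, 0.8, 2.0]
finger_gap: 0.0317
```

Call:
{"api": "carry_out", "payload": {"increments": [{"dr": [0,0,0],"delta_pos": [0,0,0.005],"gripper": -1},{"dr": [0,0,0],"delta_pos": [0,0,0.0],"gripper": 0.3},{"dr": [0,0,0],"delta_pos": [0,0,0.0],"gripper": 0.3},{"dr": [0,0,0],"delta_pos": [0,0,0.0],"gripper": 0.3},{"dr": [0,0,0],"delta_pos": [0,0,-0.05],"gripper": 0.3},{"dr": [0,0,0],"delta_pos": [0,0,-0.12],"gripper": 0.3},{"dr": [0,0,0],"delta_pos": [0,0,-0.15],"gripper": 0.3},{"dr": [0,0,0],"delta_pos": [0,0,-0.15],"gripper": 0.3}]}}

```text
clock: 7.15
eef_pos: [0.4654, -0.0831, 0.2089]
ee_rot: [0.709, 0.705, -0.0, -0.001]
wrist_force: [1.0, 0.1, -1.1]
finger_gap: 0.0613
```

```bash
python3 st.py .619 .1985 .205;  python3 - <<'E'
from h import *
d=get('wrist');save(d,'w4.png')
d=get('top');save(d,'t4.png',(150,120,500,330),2.2)
E
```

```text
t 7.15 pos [ 0.4654 -0.0831  0.2089] th 89.68 tilt 0.07 gap 0.0613 F [ 1.   0.1 -1.1]
scaled [0.9415 0.5068 0.0127]
```

View pics/w4.png

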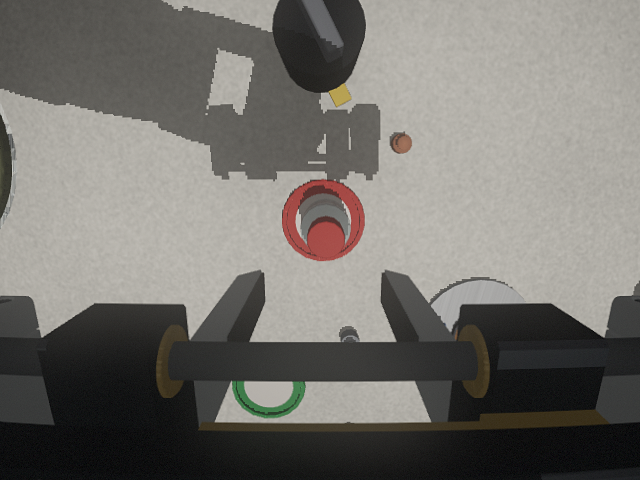

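The red bottle stands centred in the red coaster, with its cap at (325,238). On to the green one.

Call:
{"api": "carry_out", "payload": {"increments": [{"dr": [0,0,0],"delta_pos": [0.118,0.0634,0],"gripper": 0.3},{"dr": [0,0,0],"delta_pos": [0.118,0.0634,0],"gripper": 0.3},{"dr": [0,0,0],"delta_pos": [0.118,0.0634,0],"gripper": 0.3},{"dr": [0,0,0],"delta_pos": [0.118,0.0634,0],"gripper": 0.3},{"dr": [0,0,0],"delta_pos": [0.118,0.0634,0],"gripper": 0.3},{"dr": [0,0,0],"delta_pos": [0.118,0.0634,0],"gripper": 0.3},{"dr": [0,0,0],"delta_pos": [0.118,0.0634,0],"gripper": 0.3},{"dr": [0,0,0],"delta_pos": [0,0,0],"gripper": 0.3}]}}

```text
clock: 8.05
eef_pos: [0.6009, 0.1673, 0.2055]
ee_rot: [0.708, 0.706, -0.001, -0.001]
wrist_force: [-0.5, -1.0, -0.7]
finger_gap: 0.0611
```

```bash
python3 st.py .619 .1985 .205;  python3 - <<'E'
from h import *
d=get('wrist');save(d,'w5.png');print(blobs(d,'green',60)[0])
for b in blobs(d,'green',60)[0]: print(cast(d,b[1],.095))
E
```

```text
t 8.05 pos [0.6009 0.1673 0.2055] th 89.87 tilt 0.12 gap 0.0611 F [-0.5 -1.  -0.7]
scaled [0.1041 0.0599 0.0016]
[]
```

View pics/w5.png

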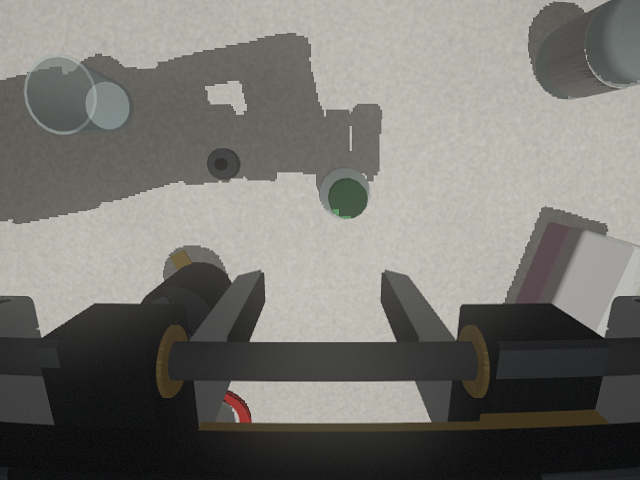

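The green cap is at (347,199), shaded.

```bash
python3 - <<'E'
from h import *
d=get('wrist');p=cast(d,(347.5,198.5),.095);print(p)
E
python3 st.py .619 .1985 .064
```

```text
[0.62047448 0.19856753 0.095     ]
t 8.15 pos [0.6001 0.1641 0.2061] th 89.74 tilt 0.12 gap 0.061 F [-0.3 -0.5 -0.6]
scaled [0.1152 0.0634 0.4735]
```

Call:
{"api": "carry_out", "payload": {"increments": [{"dr": [0,0,0],"delta_pos": [0.115,0.065,0],"gripper": 0.3},{"dr": [0,0,0],"delta_pos": [0,0,0.1],"gripper": 0.3},{"dr": [0,0,0],"delta_pos": [0,0,0.1],"gripper": 0.3},{"dr": [0,0,0],"delta_pos": [0,0,0.1],"gripper": 0.3},{"dr": [0,0,0],"delta_pos": [0,0,0],"gripper": 0.3},{"dr": [0,0,0],"delta_pos": [0,0,0],"gripper": 0.3}]}}

```text
clock: 8.75
eef_pos: [0.6202, 0.1974, 0.1184]
ee_rot: [0.709, 0.705, 0.0, 0.0]
wrist_force: [0.4, -0.7, 1.4]
finger_gap: 0.0612
```

```bash
python3 st.py .620 .1985 .064;  python3 - <<'E'
from h import *
d=get('wrist');save(d,'w6.png')
E
```

```text
t 8.75 pos [0.6202 0.1974 0.1184] th 89.62 tilt 0.0 gap 0.0612 F [ 0.4 -0.7  1.4]
scaled [ 0.0038 -0.0008  0.1815]
```

View pics/w6.png

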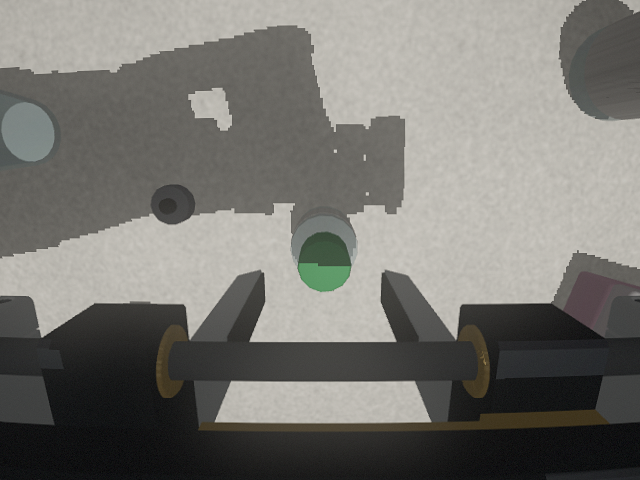

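The green cap is centred between the fingers at (325,262).

Call:
{"api": "carry_out", "payload": {"increments": [{"dr": [0,0,0],"delta_pos": [0.003,0,0.1],"gripper": 0.3},{"dr": [0,0,0],"delta_pos": [0,0,0.08],"gripper": 0.3},{"dr": [0,0,0],"delta_pos": [0,0,0],"gripper": 0.3},{"dr": [0,0,0],"delta_pos": [0,0,0],"gripper": -1},{"dr": [0,0,0],"delta_pos": [0,0,0],"gripper": -1},{"dr": [0,0,0],"delta_pos": [0,0,0],"gripper": -1},{"dr": [0,0,0],"delta_pos": [0,0,0],"gripper": -1}]}}

```text
clock: 9.5
eef_pos: [0.6206, 0.1992, 0.0646]
ee_rot: [0.709, 0.705, 0.001, 0.0]
wrist_force: [-0.1, -0.6, 1.1]
finger_gap: 0.0323
```

Call:
{"api": "carry_out", "payload": {"increments": [{"dr": [0,0,0],"delta_pos": [0,0,-0.05],"gripper": -1},{"dr": [0,0,0],"delta_pos": [0,0,-0.1],"gripper": -1},{"dr": [0,0,0],"delta_pos": [0,0,-0.15],"gripper": -1},{"dr": [0,0,0],"delta_pos": [0,0,-0.15],"gripper": -1},{"dr": [0,0,0],"delta_pos": [0,0,-0.05],"gripper": -1}]}}

```text
clock: 10.0
eef_pos: [0.6212, 0.1994, 0.2202]
ee_rot: [0.709, 0.705, 0.003, 0.002]
wrist_force: [0.9, -1.0, -1.3]
finger_gap: 0.0314
```

```bash
python3 st.py .3955 -.286 .2
```

```text
t 10.0 pos [0.6212 0.1994 0.2202] th 89.68 tilt 0.45 gap 0.0314 F [ 0.9 -1.  -1.3]
scaled [-1.6225 -0.7439  0.0585]
```

Call:
{"api": "carry_out", "payload": {"increments": [{"dr": [0,0,0],"delta_pos": [-0.116,-0.053,0],"gripper": -1},{"dr": [0,0,0],"delta_pos": [-0.116,-0.053,0],"gripper": -1},{"dr": [0,0,0],"delta_pos": [-0.116,-0.053,0],"gripper": -1},{"dr": [0,0,0],"delta_pos": [-0.116,-0.053,0],"gripper": -1},{"dr": [0,0,0],"delta_pos": [-0.116,-0.053,0],"gripper": -1},{"dr": [0,0,0],"delta_pos": [-0.116,-0.053,0],"gripper": -1},{"dr": [0,0,0],"delta_pos": [-0.116,-0.053,0],"gripper": -1},{"dr": [0,0,0],"delta_pos": [-0.116,-0.053,0],"gripper": -1}]}}

```text
clock: 10.8
eef_pos: [0.4903, -0.0797, 0.2137]
ee_rot: [0.709, 0.705, -0.0, -0.0]
wrist_force: [0.6, -0.9, -1.7]
finger_gap: 0.0316
```

Call:
{"api": "carry_out", "payload": {"increments": [{"dr": [0,0,0],"delta_pos": [-0.116,-0.053,0],"gripper": -1},{"dr": [0,0,0],"delta_pos": [-0.116,-0.053,0],"gripper": -1},{"dr": [0,0,0],"delta_pos": [-0.116,-0.053,0],"gripper": -1},{"dr": [0,0,0],"delta_pos": [-0.116,-0.053,0],"gripper": -1},{"dr": [0,0,0],"delta_pos": [-0.116,-0.053,0],"gripper": -1},{"dr": [0,0,0],"delta_pos": [-0.1,-0.045,0],"gripper": -1},{"dr": [0,0,0],"delta_pos": [0,0,0],"gripper": -1},{"dr": [0,0,0],"delta_pos": [0,0,0],"gripper": -1}]}}

```text
clock: 11.6
eef_pos: [0.3969, -0.2822, 0.2136]
ee_rot: [0.71, 0.705, 0.0, -0.0]
wrist_force: [0.0, 0.4, -1.8]
finger_gap: 0.0318
```

```bash
python3 st.py .3955 -.286 .07;  python3 - <<'E'
from h import *
d=get('wrist');save(d,'w7.png');print([(b,cast(d,b[1],.007)) for b in blobs(d,'green',60)[0]])
E
```

```text
t 11.6 pos [ 0.3969 -0.2822  0.2136] th 89.6 tilt 0.03 gap 0.0318 F [ 0.   0.4 -1.8]
scaled [-0.013  -0.0045  0.4785]
[((426, [321.5, 330.5], [296, 325, 49, 13]), array([ 0.39504439, -0.41326109,  0.007     ]))]
```

View pics/w7.png

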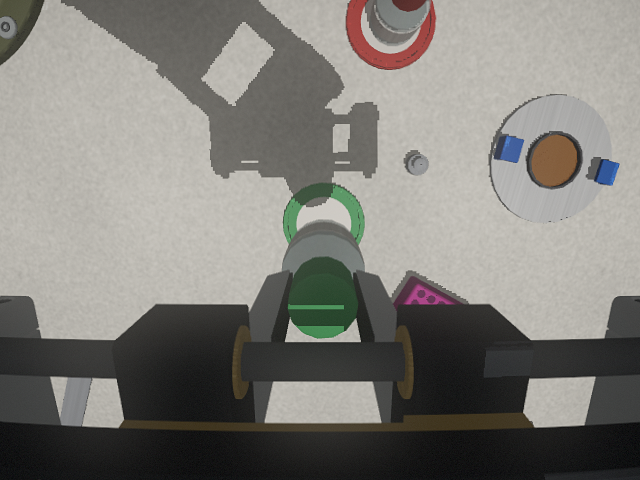

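The green coaster is at (324,224) under the held bottle. The base ring is at (554,160), with clips at (509,148) and (606,172), so I'll use this view to cross-check the base.

```bash
python3 - <<'E'
from h import *
d=get('wrist')
bl=blobs(d,'blue',60)[0]
P=[cast(d,b[1],.0185)for b in bl];print(bl,P);v=P[1]-P[0];print('ang',np.degrees(np.arctan2(v[1],v[0])),'mid',(P[0]+P[1])/2)
print('ring',cast(d,(554.5,160),.009),'gco',cast(d,(323.5,223),.007))
E
```

```text
[(381, [606.6, 173.0], [596, 161, 23, 25])] [array([ 0.69944199, -0.23025726,  0.0185    ])]Traceback (most recent call last):
  File "<stdin>", line 4, in <module>
IndexError: list index out of range
```

Call:
{"api": "carry_out", "payload": {"increments": [{"dr": [0,0,0],"delta_pos": [-0.013,-0.004,0.05],"gripper": -1},{"dr": [0,0,0],"delta_pos": [0,0,0.1],"gripper": -1},{"dr": [0,0,0],"delta_pos": [0,0,0.1],"gripper": -1},{"dr": [0,0,0],"delta_pos": [0,0,0.1],"gripper": -1},{"dr": [0,0,0],"delta_pos": [0,0,0.06],"gripper": -1},{"dr": [0,0,0],"delta_pos": [0,0,0.03],"gripper": -1},{"dr": [0,0,0],"delta_pos": [0,0,0],"gripper": -1}]}}

```text
clock: 12.4
eef_pos: [0.3961, -0.2851, 0.081]
ee_rot: [0.709, 0.706, -0.0, -0.001]
wrist_force: [0.1, -0.3, -0.8]
finger_gap: 0.0316
```

```bash
python3 st.py .3955 -.286 .0685
```

```text
t 12.4 pos [ 0.3961 -0.2851  0.081 ] th 89.74 tilt 0.08 gap 0.0316 F [ 0.1 -0.3 -0.8]
scaled [-0.003  -0.002   0.0416]
```

Call:
{"api": "carry_out", "payload": {"increments": [{"dr": [0,0,0],"delta_pos": [0,0,0.03],"gripper": -1},{"dr": [0,0,0],"delta_pos": [0,0,0.008],"gripper": -1},{"dr": [0,0,0],"delta_pos": [0,0,0.004],"gripper": -1},{"dr": [0,0,0],"delta_pos": [0,0,0],"gripper": -1}]}}

```text
clock: 12.8
eef_pos: [0.3961, -0.286, 0.0692]
ee_rot: [0.709, 0.705, 0.0, 0.0]
wrist_force: [0.1, -0.1, -1.7]
finger_gap: 0.0317
```

Call:
{"api": "carry_out", "payload": {"increments": [{"dr": [0,0,0],"delta_pos": [0,0,0.004],"gripper": -1},{"dr": [0,0,0],"delta_pos": [0,0,0.003],"gripper": -1},{"dr": [0,0,0],"delta_pos": [0,0,0.0],"gripper": 0.3},{"dr": [0,0,0],"delta_pos": [0,0,0.0],"gripper": 0.3},{"dr": [0,0,0],"delta_pos": [0,0,0.0],"gripper": 0.3},{"dr": [0,0,0],"delta_pos": [0,0,-0.05],"gripper": 0.3},{"dr": [0,0,0],"delta_pos": [0,0,-0.12],"gripper": 0.3},{"dr": [0,0,0],"delta_pos": [0,0,-0.15],"gripper": 0.3}]}}

```text
clock: 13.6
eef_pos: [0.3953, -0.2853, 0.1628]
ee_rot: [0.709, 0.705, -0.0, -0.002]
wrist_force: [-0.0, 0.1, -0.8]
finger_gap: 0.0609
```

Call:
{"api": "carry_out", "payload": {"increments": [{"dr": [0,0,0],"delta_pos": [0,0,-0.15],"gripper": 0.3},{"dr": [0,0,0],"delta_pos": [0,0,0],"gripper": 0.3},{"dr": [0,0,0],"delta_pos": [0,0,0],"gripper": 0.3}]}}

```text
clock: 13.9
eef_pos: [0.3961, -0.286, 0.2081]
ee_rot: [0.709, 0.705, 0.0, 0.001]
wrist_force: [0.9, 0.1, -1.6]
finger_gap: 0.0614
```

```bash
python3 st.py .523 .424 .2;  python3 - <<'E'
from h import *
d=get('wrist');save(d,'w8.png')
H=hsv(d);m=cv2.inRange(H,(105,120,40),(125,255,255))
n,l,s,c=cv2.connectedComponentsWithStats(m)
for i in range(1,n):
    if s[i,4]>60: print(s[i],c[i],cast(d,c[i],.0185))
E
```

```text
t 13.9 pos [ 0.3961 -0.286   0.2081] th 89.67 tilt 0.08 gap 0.0614 F [ 0.9  0.1 -1.6]
scaled [2.3692 0.4095 0.0255]
[503 132  24  27 448] [515.0625     144.91071429] [ 0.59124849 -0.20773659  0.0185    ]
[599 156  25  26 448] [610.82366071 168.78794643] [ 0.69844682 -0.23028578  0.0185    ]
```

View pics/w8.png

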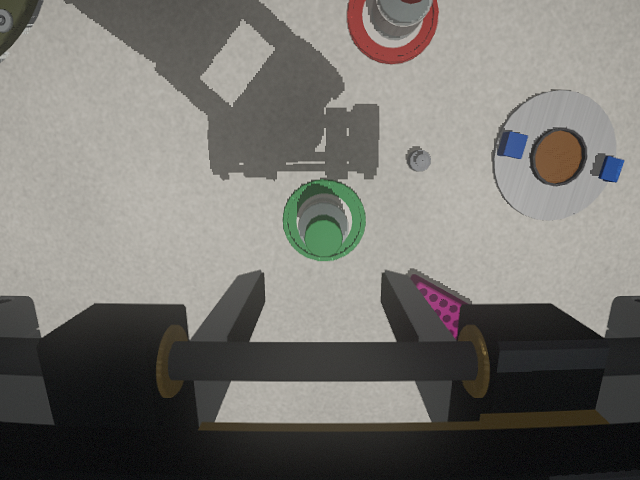

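The green bottle stands in the green coaster at (324,238). On to the jar.

Call:
{"api": "carry_out", "payload": {"increments": [{"dr": [0,0,0],"delta_pos": [0.138,0.024,0],"gripper": 0.5},{"dr": [0,0,0],"delta_pos": [0.138,0.024,0],"gripper": 0.5},{"dr": [0,0,0],"delta_pos": [0.138,0.024,0],"gripper": 0.5},{"dr": [0,0,0],"delta_pos": [0.138,0.024,0],"gripper": 0.5},{"dr": [0,0,0],"delta_pos": [0.138,0.024,0],"gripper": 0.5},{"dr": [0,0,0],"delta_pos": [0.138,0.024,0],"gripper": 0.5},{"dr": [0,0,0],"delta_pos": [0.138,0.024,0],"gripper": 0.5},{"dr": [0,0,0],"delta_pos": [0.138,0.024,0],"gripper": 0.5}]}}

```text
clock: 14.75
eef_pos: [0.4549, 0.0467, 0.2063]
ee_rot: [0.709, 0.705, -0.001, -0.001]
wrist_force: [0.5, 0.5, 0.8]
finger_gap: 0.0708
```

Call:
{"api": "carry_out", "payload": {"increments": [{"dr": [0,0,0],"delta_pos": [0.138,0.024,0],"gripper": 0.5},{"dr": [0,0,0],"delta_pos": [0.138,0.024,0],"gripper": 0.5},{"dr": [0,0,0],"delta_pos": [0.138,0.024,0],"gripper": 0.5},{"dr": [0,0,0],"delta_pos": [0.138,0.024,0],"gripper": 0.5},{"dr": [0,0,0],"delta_pos": [0.138,0.024,0],"gripper": 0.5},{"dr": [0,0,0],"delta_pos": [0.138,0.024,0],"gripper": 0.5},{"dr": [0,0,0],"delta_pos": [0.138,0.024,0],"gripper": 0.5},{"dr": [0,0,0],"delta_pos": [0.138,0.024,0],"gripper": 0.5}]}}

```text
clock: 15.55
eef_pos: [0.5145, 0.3773, 0.2056]
ee_rot: [0.709, 0.705, -0.002, -0.0]
wrist_force: [0.2, -0.1, -0.3]
finger_gap: 0.0707
```

Call:
{"api": "carry_out", "payload": {"increments": [{"dr": [0,0,0],"delta_pos": [0,0,0],"gripper": 0.5},{"dr": [0,0,0],"delta_pos": [0,0,0],"gripper": 0.5}]}}

```text
clock: 15.75
eef_pos: [0.5143, 0.3758, 0.2054]
ee_rot: [0.709, 0.705, -0.002, -0.0]
wrist_force: [0.8, -1.5, 1.3]
finger_gap: 0.0704
```

```bash
python3 st.py .523 .424 .031;  python3 - <<'E'
from h import *
d=get('wrist');save(d,'w9.png')
E
```

```text
t 15.75 pos [0.5143 0.3758 0.2054] th 89.74 tilt 0.21 gap 0.0704 F [ 0.8 -1.5  1.3]
scaled [0.1619 0.0299 0.581 ]
```

View pics/w9.png

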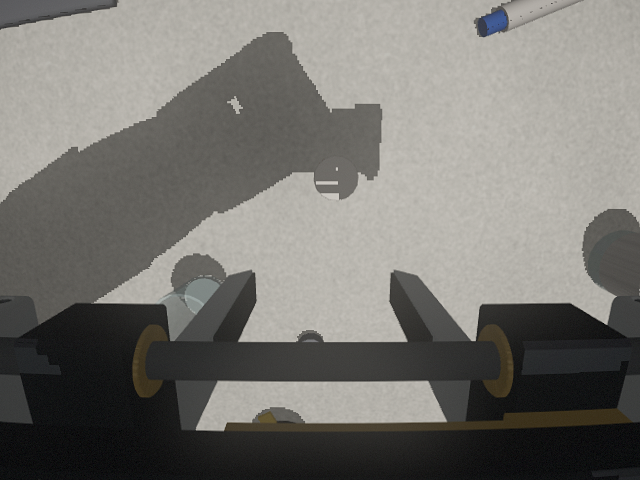

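The jar cap, shaded, is at (336,178).

```bash
python3 - <<'E'
from h import *
d=get('wrist');p=cast(d,(335.8,178.2),.062);print(p)
E
python3 st.py .5225 .4245 .031
```

```text
[0.52653481 0.42246469 0.062     ]
t 15.85 pos [0.5148 0.3748 0.2069] th 89.64 tilt 0.09 gap 0.0704 F [-0.1  0.3 -0.2]
scaled [0.1665 0.0253 0.5862]
```

Call:
{"api": "carry_out", "payload": {"increments": [{"dr": [0,0,0],"delta_pos": [0.082,0.017,0],"gripper": 0.5},{"dr": [0,0,0],"delta_pos": [0.082,0.017,0.02],"gripper": 0.5},{"dr": [0,0,0],"delta_pos": [0,0,0.12],"gripper": 0.5},{"dr": [0,0,0],"delta_pos": [0,0,0.12],"gripper": 0.5},{"dr": [0,0,0],"delta_pos": [0,0,0.08],"gripper": 0.5},{"dr": [0,0,0],"delta_pos": [0,0,0],"gripper": 0.5},{"dr": [0,0,0],"delta_pos": [0,0,0],"gripper": 0.5}]}}

```text
clock: 16.55
eef_pos: [0.5259, 0.4243, 0.107]
ee_rot: [0.709, 0.705, 0.0, 0.0]
wrist_force: [0.9, -0.2, 0.9]
finger_gap: 0.0702
```

```bash
python3 st.py .525 .4235 .031;  python3 - <<'E'
from h import *
d=get('wrist');save(d,'w10.png')
E
```

```text
t 16.55 pos [0.5259 0.4243 0.107 ] th 89.62 tilt 0.04 gap 0.0702 F [ 0.9 -0.2  0.9]
scaled [-0.0029 -0.0033  0.2533]
```

View pics/w10.png

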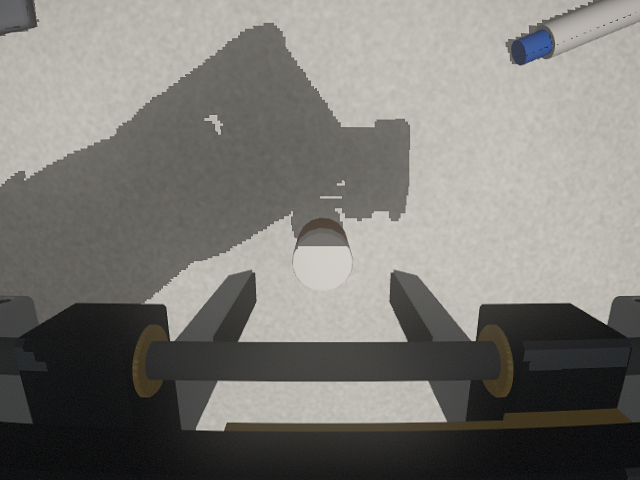

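The cap is at (322,261), laterally centred.

```bash
python3 - <<'E'
from h import *
d=get('wrist');print(cast(d,(322.5,261),.062),cast(d,(352.5,261),.062)-cast(d,(292.5,261),.062))
E
python3 st.py .525 .4235 .031
```

```text
[0.52652465 0.42459291 0.062     ] [ 0.03901075 -0.00027125  0.        ]
t 16.65 pos [0.5263 0.425  0.1081] th 89.65 tilt 0.17 gap 0.0702 F [ 0.4  0.6 -0.1]
scaled [-0.0055 -0.0048  0.257 ]
```

Call:
{"api": "carry_out", "payload": {"increments": [{"dr": [0,0,0],"delta_pos": [0,0,0.1],"gripper": 0.5},{"dr": [0,0,0],"delta_pos": [0,0,0.1],"gripper": 0.5},{"dr": [0,0,0],"delta_pos": [0,0,0.045],"gripper": 0.5},{"dr": [0,0,0],"delta_pos": [0,0,0],"gripper": 0.5},{"dr": [0,0,0],"delta_pos": [0,0,0],"gripper": -1},{"dr": [0,0,0],"delta_pos": [0,0,0],"gripper": -1},{"dr": [0,0,0],"delta_pos": [0,0,0],"gripper": -1},{"dr": [0,0,0],"delta_pos": [0,0,0],"gripper": -1}]}}

```text
clock: 17.45
eef_pos: [0.5257, 0.4252, 0.0332]
ee_rot: [0.709, 0.705, 0.001, 0.0]
wrist_force: [0.3, -0.0, 0.3]
finger_gap: 0.042
```

```bash
python3 st.py .643 -.219 .2
```

```text
t 17.45 pos [0.5257 0.4252 0.0332] th 89.68 tilt 0.07 gap 0.042 F [ 0.3 -0.   0.3]
scaled [-2.1446  0.4036 -0.5571]
```

Call:
{"api": "carry_out", "payload": {"increments": [{"dr": [0,0,0],"delta_pos": [0,0,0],"gripper": -1},{"dr": [0,0,0],"delta_pos": [0,0,0],"gripper": -1},{"dr": [0,0,0],"delta_pos": [0,0,-0.05],"gripper": -1},{"dr": [0,0,0],"delta_pos": [0,0,-0.1],"gripper": -1},{"dr": [0,0,0],"delta_pos": [0,0,-0.15],"gripper": -1},{"dr": [0,0,0],"delta_pos": [0,0,-0.15],"gripper": -1},{"dr": [0,0,0],"delta_pos": [0,0,-0.1],"gripper": -1},{"dr": [0,0,0],"delta_pos": [0,0,0],"gripper": -1}]}}

```text
clock: 18.25
eef_pos: [0.5265, 0.4258, 0.2036]
ee_rot: [0.709, 0.705, 0.004, 0.001]
wrist_force: [0.3, 0.5, 0.3]
finger_gap: 0.0394
```

Call:
{"api": "carry_out", "payload": {"increments": [{"dr": [0,0,0],"delta_pos": [-0.125,0.0236,0],"gripper": -1},{"dr": [0,0,0],"delta_pos": [-0.125,0.0236,0],"gripper": -1},{"dr": [0,0,0],"delta_pos": [-0.125,0.0236,0],"gripper": -1},{"dr": [0,0,0],"delta_pos": [-0.125,0.0236,0],"gripper": -1},{"dr": [0,0,0],"delta_pos": [-0.125,0.0236,0],"gripper": -1},{"dr": [0,0,0],"delta_pos": [-0.125,0.0236,0],"gripper": -1},{"dr": [0,0,0],"delta_pos": [-0.125,0.0236,0],"gripper": -1},{"dr": [0,0,0],"delta_pos": [-0.125,0.0236,0],"gripper": -1}]}}

```text
clock: 19.05
eef_pos: [0.5799, 0.1231, 0.1967]
ee_rot: [0.709, 0.705, -0.001, -0.0]
wrist_force: [0.6, -0.3, -1.3]
finger_gap: 0.0398
```

Call:
{"api": "carry_out", "payload": {"increments": [{"dr": [0,0,0],"delta_pos": [-0.125,0.0236,0],"gripper": -1},{"dr": [0,0,0],"delta_pos": [-0.125,0.0236,0],"gripper": -1},{"dr": [0,0,0],"delta_pos": [-0.125,0.0236,0],"gripper": -1},{"dr": [0,0,0],"delta_pos": [-0.125,0.0236,0],"gripper": -1},{"dr": [0,0,0],"delta_pos": [-0.125,0.0236,0],"gripper": -1},{"dr": [0,0,0],"delta_pos": [-0.125,0.0236,0],"gripper": -1},{"dr": [0,0,0],"delta_pos": [0,0,0],"gripper": -1},{"dr": [0,0,0],"delta_pos": [0,0,0],"gripper": -1}]}}

```text
clock: 19.85
eef_pos: [0.6211, -0.101, 0.1964]
ee_rot: [0.71, 0.705, -0.0, -0.001]
wrist_force: [-0.5, 1.2, -1.6]
finger_gap: 0.0397
```

```bash
python3 st.py .643 -.219 .2;  python3 - <<'E'
from h import *
d=get('wrist');save(d,'w11.png')
print(d['s']['eef_pos'])
H=hsv(d);m=cv2.inRange(H,(105,120,40),(125,255,255))
n,l,s,c=cv2.connectedComponentsWithStats(m)
for i in range(1,n):
    if s[i,4]>60: print(s[i],c[i],cast(d,c[i],.0185))
E
```

```text
t 19.85 pos [ 0.6211 -0.101   0.1964] th 89.6 tilt 0.1 gap 0.0397 F [-0.5  1.2 -1.6]
scaled [-0.3927  0.0756 -0.0122]
[ 0.62112635 -0.10103364  0.19644523]
```

View pics/w11.png

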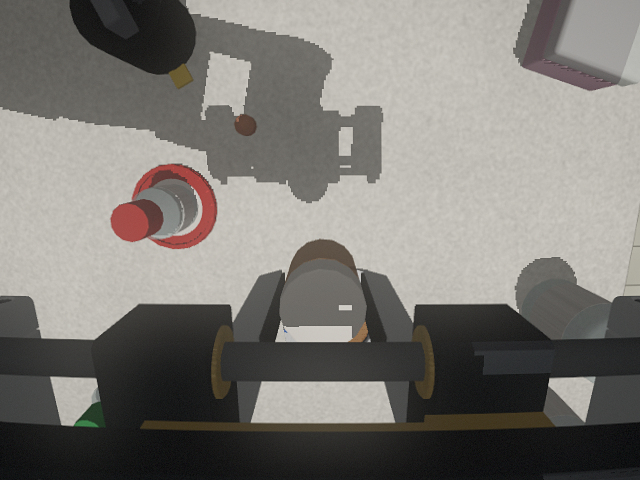

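The jar is held upright at (322,290). Moving over the base.

Call:
{"api": "carry_out", "payload": {"increments": [{"dr": [0,0,0],"delta_pos": [-0.1,0.019,0],"gripper": -1},{"dr": [0,0,0],"delta_pos": [-0.1,0.019,0],"gripper": -1},{"dr": [0,0,0],"delta_pos": [-0.1,0.019,0],"gripper": -1},{"dr": [0,0,0],"delta_pos": [-0.09,0.018,0],"gripper": -1},{"dr": [0,0,0],"delta_pos": [0,0,0],"gripper": -1},{"dr": [0,0,0],"delta_pos": [0,0,0],"gripper": -1},{"dr": [0,0,0],"delta_pos": [0,0,0],"gripper": -1}]}}

```text
clock: 20.6
eef_pos: [0.6435, -0.216, 0.1974]
ee_rot: [0.709, 0.706, 0.0, -0.0]
wrist_force: [0.0, 0.2, -1.4]
finger_gap: 0.0393
```

```bash
python3 st.py .643 -.219 .042;  python3 - <<'E'
from h import *
d=get('wrist');save(d,'w12.png')
print(d['s']['eef_pos'])
H=hsv(d);m=cv2.inRange(H,(105,120,40),(125,255,255))
n,l,s,c=cv2.connectedComponentsWithStats(m)
for i in range(1,n):
    if s[i,4]>60: print(s[i],c[i],cast(d,c[i],.0185))
E
```

```text
t 20.6 pos [ 0.6435 -0.216   0.1974] th 89.77 tilt 0.02 gap 0.0393 F [ 0.   0.2 -1.4]
scaled [-0.01   -0.0016  0.518 ]
[ 0.64352022 -0.21603016  0.19740066]
[258 204  23  26 441] [268.91836735 216.33333333] [ 0.58993016 -0.20779188  0.0185    ]
[365 226  23  25 403] [375.73945409 238.06699752] [ 0.69789761 -0.23057125  0.0185    ]
[586 377   9  25 120] [589.525      388.25833333] [ 0.95947549 -0.41363028  0.0185    ]
```

View pics/w12.png

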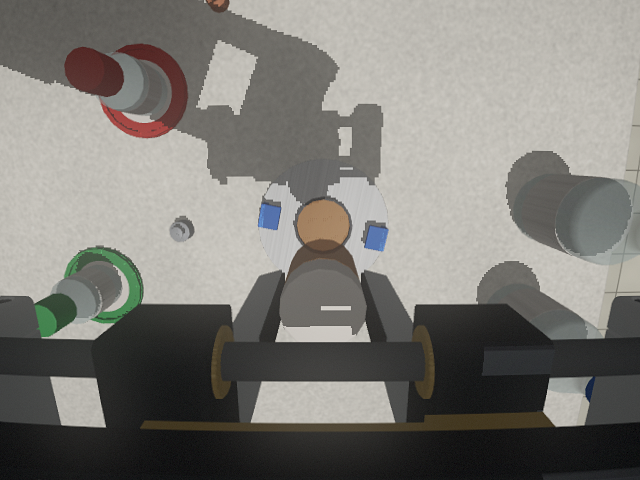

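The base ring is at (323,224), with clips at (269,216) and (376,238). They put the centre near (0.6437,-0.219) with the axis at -11.9°. Lowering the jar.

```bash
python3 - <<'E'
from h import *
d=get('wrist');print(cast(d,(323,224),.007),d['s']['eef_pos'])
E
```

```text
[ 0.64434235 -0.21803601  0.007     ] [ 0.64356876 -0.2160954   0.19755572]
```

Call:
{"api": "carry_out", "payload": {"increments": [{"dr": [0,0,0],"delta_pos": [-0.01,0,0.02],"gripper": -1},{"dr": [0,0,0],"delta_pos": [0,0,0.1],"gripper": -1},{"dr": [0,0,0],"delta_pos": [0,0,0.12],"gripper": -1},{"dr": [0,0,0],"delta_pos": [0,0,0.12],"gripper": -1},{"dr": [0,0,0],"delta_pos": [0,0,0.06],"gripper": -1},{"dr": [0,0,0],"delta_pos": [0,0,0],"gripper": -1},{"dr": [0,0,0],"delta_pos": [0,0,0],"gripper": -1}]}}

```text
clock: 21.4
eef_pos: [0.6437, -0.2206, 0.072]
ee_rot: [0.709, 0.705, 0.0, 0.0]
wrist_force: [-0.1, 0.2, -0.6]
finger_gap: 0.0395
```

```bash
python3 st.py .643 -.219 .039
```

```text
t 21.4 pos [ 0.6437 -0.2206  0.072 ] th 89.69 tilt 0.03 gap 0.0395 F [-0.1  0.2 -0.6]
scaled [ 0.0055 -0.0024  0.1101]
```

Call:
{"api": "carry_out", "payload": {"increments": [{"dr": [0,0,0],"delta_pos": [0.005,0,0.03],"gripper": -1},{"dr": [0,0,0],"delta_pos": [0,0,0.03],"gripper": -1},{"dr": [0,0,0],"delta_pos": [0,0,0.025],"gripper": -1},{"dr": [0,0,0],"delta_pos": [0,0,0.015],"gripper": -1},{"dr": [0,0,0],"delta_pos": [0,0,0.005],"gripper": -1},{"dr": [0,0,0],"delta_pos": [0,0,0],"gripper": -1}]}}

```text
clock: 22.0
eef_pos: [0.6434, -0.2192, 0.0397]
ee_rot: [0.709, 0.705, -0.0, -0.0]
wrist_force: [-0.4, 0.5, -1.3]
finger_gap: 0.0395
```

```bash
python3 st.py .643 -.219 .039; python3 - <<'E'
from h import *
d=get('wrist');save(d,'w13.png')
E
```

```text
t 22.0 pos [ 0.6434 -0.2192  0.0397] th 89.68 tilt 0.01 gap 0.0395 F [-0.4  0.5 -1.3]
scaled [ 0.0007 -0.0014  0.0024]
```

View pics/w13.png

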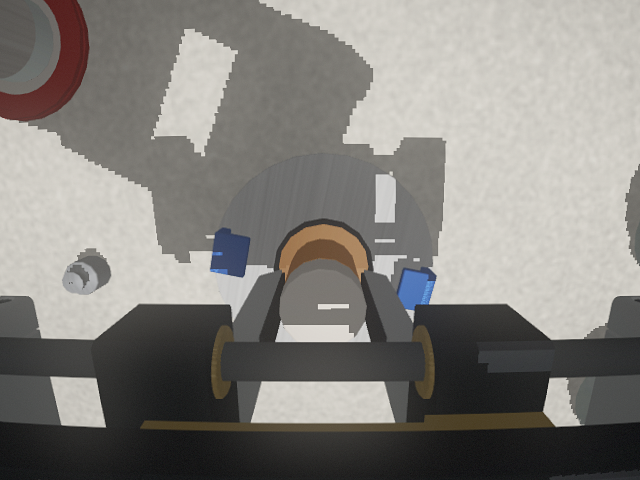

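The jar is inside the ring, with the orange floor visible round it at (323,240). Last millimetres now.

Call:
{"api": "carry_out", "payload": {"increments": [{"dr": [0,0,0],"delta_pos": [0,0,0.004],"gripper": -1},{"dr": [0,0,0],"delta_pos": [0,0,0.003],"gripper": -1},{"dr": [0,0,0],"delta_pos": [0,0,0],"gripper": -1}]}}

```text
clock: 22.35
eef_pos: [0.6438, -0.2194, 0.039]
ee_rot: [0.709, 0.705, 0.0, 0.001]
wrist_force: [-2.9, 1.4, 7.6]
finger_gap: 0.0397
```

Call:
{"api": "carry_out", "payload": {"increments": [{"dr": [0,0,0],"delta_pos": [0,0,0],"gripper": 0.4},{"dr": [0,0,0],"delta_pos": [0,0,0],"gripper": 0.4},{"dr": [0,0,0],"delta_pos": [0,0,0],"gripper": 0.4},{"dr": [0,0,0],"delta_pos": [0,0,-0.05],"gripper": 0.4},{"dr": [0,0,0],"delta_pos": [0,0,-0.15],"gripper": 0.4},{"dr": [0,0,0],"delta_pos": [0,0,-0.15],"gripper": 0.4},{"dr": [0,0,0],"delta_pos": [0,0,-0.15],"gripper": 0.4},{"dr": [0,0,0],"delta_pos": [0,0,-0.05],"gripper": 0.4}]}}

```text
clock: 23.15
eef_pos: [0.6446, -0.2196, 0.2097]
ee_rot: [0.709, 0.705, 0.002, 0.004]
wrist_force: [0.2, 1.0, -0.2]
finger_gap: 0.0659
```

```bash
python3 st.py .461 .084 .2; python3 - <<'E'
from h import *
d=get('wrist');save(d,'w14.png')
H=hsv(d);m=cv2.inRange(H,(105,120,40),(125,255,255))
n,l,s,c=cv2.connectedComponentsWithStats(m)
for i in range(1,n):
    if s[i,4]>60: print(s[i],c[i],cast(d,c[i],.0185))
E
```

```text
t 23.15 pos [ 0.6446 -0.2196  0.2097] th 89.68 tilt 0.47 gap 0.0659 F [ 0.2  1.  -0.2]
scaled [ 1.0087 -0.6178  0.0245]
[258 199  21  25 408] [268.00490196 210.71078431] [ 0.58999293 -0.20790828  0.0185    ]
[626 208  14  40 416] [633.62740385 227.80528846] [ 0.98978556 -0.227924    0.0185    ]
[361 220  22  24 361] [371.86149584 231.31301939] [ 0.69805321 -0.23041404  0.0185    ]
```

View pics/w14.png

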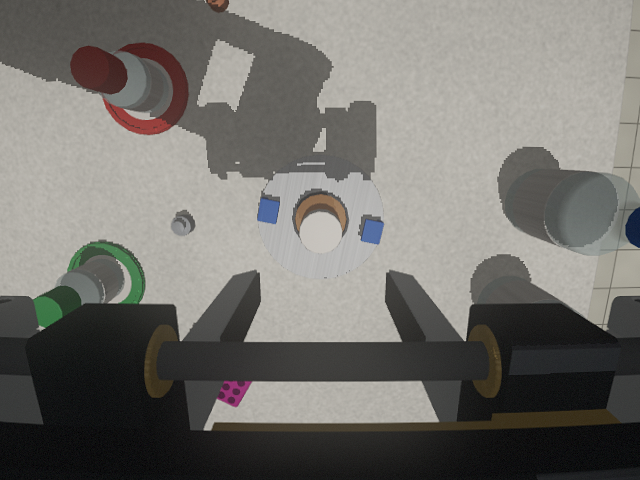

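The jar stands inside the ring, its cap at (321,232). Next, the shield.

Call:
{"api": "carry_out", "payload": {"increments": [{"dr": [0,0,0],"delta_pos": [0.12,-0.073,0],"gripper": 0.4},{"dr": [0,0,0],"delta_pos": [0.12,-0.073,0],"gripper": 0.4},{"dr": [0,0,0],"delta_pos": [0.12,-0.073,0],"gripper": 0.4},{"dr": [0,0,0],"delta_pos": [0.12,-0.073,0],"gripper": 0.4},{"dr": [0,0,0],"delta_pos": [0.12,-0.073,0],"gripper": 0.3},{"dr": [0,0,0],"delta_pos": [0.12,-0.073,0],"gripper": 0.3},{"dr": [0,0,0],"delta_pos": [0.12,-0.073,0],"gripper": 0.3},{"dr": [0,0,0],"delta_pos": [0.12,-0.073,0],"gripper": 0.3}]}}

```text
clock: 24.0
eef_pos: [0.4683, 0.071, 0.2019]
ee_rot: [0.709, 0.705, -0.0, -0.0]
wrist_force: [0.5, 1.0, -0.2]
finger_gap: 0.0614
```

Call:
{"api": "carry_out", "payload": {"increments": [{"dr": [0,0,-0.038],"delta_pos": [0,0,0],"gripper": 0.3},{"dr": [0,0,-0.038],"delta_pos": [0,0,0],"gripper": 0.3},{"dr": [0,0,-0.038],"delta_pos": [0,0,0],"gripper": 0.3},{"dr": [0,0,-0.038],"delta_pos": [0,0,0],"gripper": 0.3},{"dr": [0,0,0],"delta_pos": [0,0,0],"gripper": 0.3},{"dr": [0,0,0],"delta_pos": [0,0,0],"gripper": 0.3}]}}

```text
clock: 24.6
eef_pos: [0.4696, 0.0698, 0.2022]
ee_rot: [0.524, 0.852, -0.0, -0.0]
wrist_force: [-0.1, -1.2, 0.4]
finger_gap: 0.0611
```

```bash
python3 st.py .461 .084 .083; python3 - <<'E'
from h import *
d=get('wrist');save(d,'w15.png')
E
```

```text
t 24.6 pos [0.4696 0.0698 0.2022] th 116.84 tilt 0.06 gap 0.0611 F [-0.1 -1.2  0.4]
scaled [ 0.0551 -0.0036  0.3974]
```

View pics/w15.png

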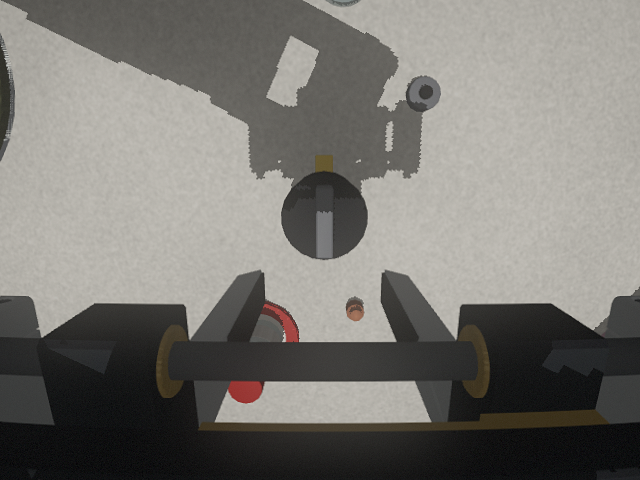

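The shield is centred at (324,216), its grip bar running vertically from (324,184) to (324,258), so the jaws are aligned.

```bash
python3 - <<'E'
from h import *
d=get('wrist');a=cast(d,(324,185),.107);b=cast(d,(324.3,257.5),.107);print(a,b,(a+b)/2,np.linalg.norm(a-b),np.degrees(np.arctan2(*(b-a)[1::-1])))
E
python3 st.py .462 .084 .083
```

```text
[0.44995471 0.11046408 0.107     ] [0.47586939 0.05993297 0.107     ] [0.46291205 0.08519852 0.107     ] 0.05678877268710561 -62.849158657840846
t 24.7 pos [0.4697 0.0697 0.2025] th 116.88 tilt 0.03 gap 0.061 F [-0.1  0.2  0.3]
scaled [ 0.0539 -0.0012  0.3982]
```

Call:
{"api": "carry_out", "payload": {"increments": [{"dr": [0,0,0],"delta_pos": [0.056,0,0.03],"gripper": 0},{"dr": [0,0,0],"delta_pos": [0,0,0.12],"gripper": 0},{"dr": [0,0,0],"delta_pos": [0,0,0.12],"gripper": 0},{"dr": [0,0,0],"delta_pos": [0,0,0.08],"gripper": 0},{"dr": [0,0,0],"delta_pos": [0,0,0.02],"gripper": 0},{"dr": [0,0,0],"delta_pos": [0,0,0],"gripper": 0},{"dr": [0,0,0],"delta_pos": [0,0,0],"gripper": 0}]}}

```text
clock: 25.4
eef_pos: [0.4629, 0.0848, 0.093]
ee_rot: [0.523, 0.853, 0.001, 0.001]
wrist_force: [0.6, 1.0, 0.2]
finger_gap: 0.0468
```

```bash
python3 st.py .4625 .0848 .083; python3 - <<'E'
from h import *
d=get('wrist');save(d,'w16.png')
E
```

```text
t 25.4 pos [0.4629 0.0848 0.093 ] th 117.0 tilt 0.1 gap 0.0468 F [0.6 1.  0.2]
scaled [ 0.0006 -0.0012  0.0332]
```

View pics/w16.png

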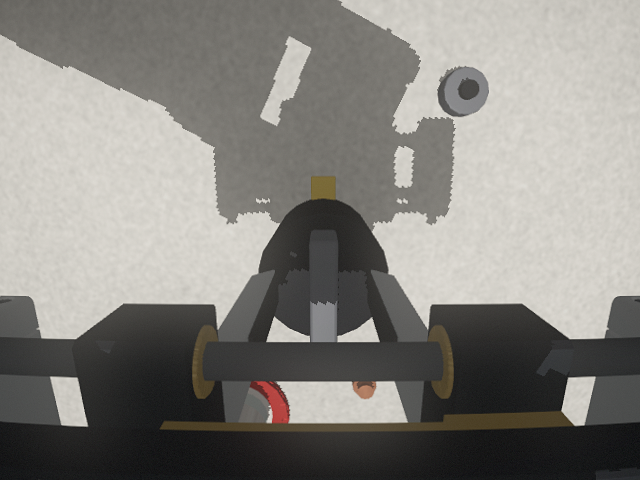

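The bar is centred between the fingers at (324,285). Down 9 mm and grip.

Call:
{"api": "carry_out", "payload": {"increments": [{"dr": [0,0,0],"delta_pos": [0,0,0.03],"gripper": 0},{"dr": [0,0,0],"delta_pos": [0,0,0],"gripper": 0},{"dr": [0,0,0],"delta_pos": [0,0,0],"gripper": -1},{"dr": [0,0,0],"delta_pos": [0,0,0],"gripper": -1},{"dr": [0,0,0],"delta_pos": [0,0,0],"gripper": -1},{"dr": [0,0,0],"delta_pos": [0,0,0],"gripper": -1},{"dr": [0,0,0],"delta_pos": [0,0,0],"gripper": -1},{"dr": [0,0,0],"delta_pos": [0,0,0],"gripper": -1}], "grip_force": 40}}

```text
clock: 26.25
eef_pos: [0.4621, 0.0847, 0.0827]
ee_rot: [0.522, 0.853, -0.0, -0.0]
wrist_force: [-0.4, 1.2, -0.8]
finger_gap: 0.0138
```

```bash
python3 st.py .4625 .0848 .24
```

```text
t 26.25 pos [0.4621 0.0847 0.0827] th 117.04 tilt 0.01 gap 0.0138 F [-0.4  1.2 -0.8]
scaled [-3.000e-04  1.100e-03 -5.244e-01]
```

Call:
{"api": "carry_out", "payload": {"increments": [{"dr": [0,0,0],"delta_pos": [0,0,-0.05],"gripper": -1},{"dr": [0,0,0],"delta_pos": [0,0,-0.13],"gripper": -1},{"dr": [0,0,0],"delta_pos": [0,0,-0.15],"gripper": -1},{"dr": [0,0,0],"delta_pos": [0,0,-0.15],"gripper": -1},{"dr": [0,0,0.032],"delta_pos": [0,0,-0.06],"gripper": -1},{"dr": [0,0,0.032],"delta_pos": [0,0,0],"gripper": -1},{"dr": [0,0,0.032],"delta_pos": [0,0,0],"gripper": -1},{"dr": [0,0,0.032],"delta_pos": [0,0,0],"gripper": -1}]}}

```text
clock: 27.05
eef_pos: [0.4621, 0.0847, 0.2447]
ee_rot: [0.684, 0.73, -0.0, -0.0]
wrist_force: [-0.3, -0.4, -2.0]
finger_gap: 0.0138
```

```bash
python3 st.py .6435 -.219 .25; python3 - <<'E'
from h import *
d=get('wrist');save(d,'w17.png')
E
```

```text
t 27.05 pos [0.4621 0.0847 0.2447] th 93.76 tilt 0.01 gap 0.0138 F [-0.3 -0.4 -2. ]
scaled [-1.0499  0.5369 -0.0177]
```

View pics/w17.png

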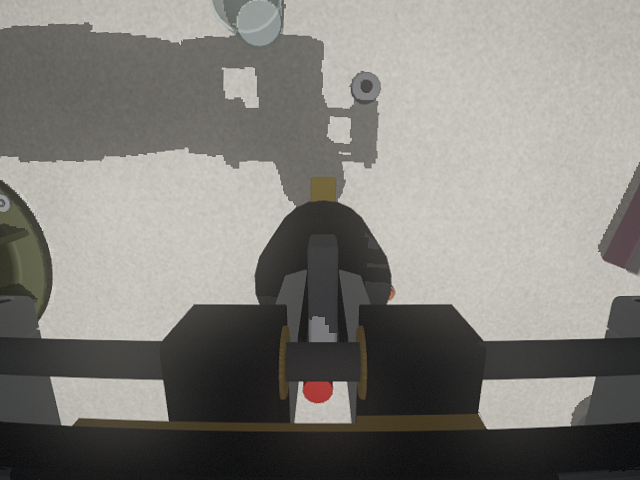

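The shield is held straight, ear at (323,187). Carrying it over to the base.

Call:
{"api": "carry_out", "payload": {"increments": [{"dr": [0,0,0],"delta_pos": [-0.11,0.0563,0],"gripper": -1},{"dr": [0,0,0],"delta_pos": [-0.11,0.0563,0],"gripper": -1},{"dr": [0,0,0],"delta_pos": [-0.11,0.0563,0],"gripper": -1},{"dr": [0,0,0],"delta_pos": [-0.11,0.0563,0],"gripper": -1},{"dr": [0,0,0],"delta_pos": [-0.11,0.0563,0],"gripper": -1},{"dr": [0,0,0],"delta_pos": [-0.11,0.0563,0],"gripper": -1},{"dr": [0,0,0],"delta_pos": [-0.11,0.0563,0],"gripper": -1},{"dr": [0,0,0],"delta_pos": [-0.11,0.0563,0],"gripper": -1}]}}

```text
clock: 27.9
eef_pos: [0.6159, -0.1706, 0.2444]
ee_rot: [0.681, 0.732, -0.0, -0.0]
wrist_force: [0.9, -0.1, -1.7]
finger_gap: 0.0136
```

Call:
{"api": "carry_out", "payload": {"increments": [{"dr": [0,0,0],"delta_pos": [-0.11,0.0563,0],"gripper": -1},{"dr": [0,0,0],"delta_pos": [-0.05,0.0256,0],"gripper": -1},{"dr": [0,0,0],"delta_pos": [0,0,0],"gripper": -1},{"dr": [0,0,0],"delta_pos": [0,0,0],"gripper": -1},{"dr": [0,0,0],"delta_pos": [0,0,0],"gripper": -1}]}}

```text
clock: 28.4
eef_pos: [0.6431, -0.2144, 0.2449]
ee_rot: [0.681, 0.732, 0.0, -0.0]
wrist_force: [-0.2, -0.3, -1.3]
finger_gap: 0.0137
```

```bash
python3 st.py .6435 -.219 .12; python3 - <<'E'
from h import *
d=get('wrist');save(d,'w18.png')
E
```

```text
t 28.4 pos [ 0.6431 -0.2144  0.2449] th 94.09 tilt 0.01 gap 0.0137 F [-0.2 -0.3 -1.3]
scaled [-1.550e-02  4.000e-04  4.165e-01]
```

View pics/w18.png

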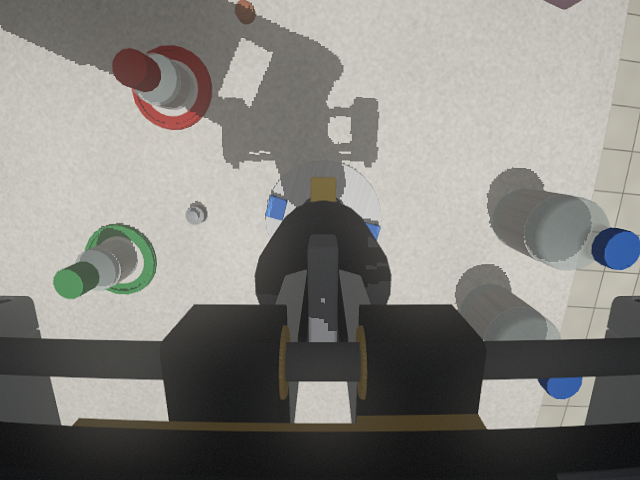

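The base shows round the shield's lower edge, clips at (276,208) and (373,230), with the yellow ear between them. Lowering in stages.

Call:
{"api": "carry_out", "payload": {"increments": [{"dr": [0,0,0],"delta_pos": [-0.015,0.001,0],"gripper": -1},{"dr": [0,0,0],"delta_pos": [0,0,0.1],"gripper": -1},{"dr": [0,0,0],"delta_pos": [0,0,0.1],"gripper": -1},{"dr": [0,0,0],"delta_pos": [0,0,0.09],"gripper": -1},{"dr": [0,0,0],"delta_pos": [0,0,0.03],"gripper": -1},{"dr": [0,0,0],"delta_pos": [0,0,0],"gripper": -1},{"dr": [0,0,0],"delta_pos": [0,0,0],"gripper": -1}]}}

```text
clock: 29.15
eef_pos: [0.6444, -0.22, 0.1505]
ee_rot: [0.682, 0.731, 0.0, 0.001]
wrist_force: [0.4, -0.2, 0.1]
finger_gap: 0.0136
```

```bash
python3 st.py .6437 -.219 .0887; python3 - <<'E'
from h import *
d=get('wrist');save(d,'w19.png')
H=hsv(d);m=cv2.inRange(H,(105,120,40),(125,255,255))
n,l,s,c=cv2.connectedComponentsWithStats(m)
for i in range(1,n):
    if s[i,4]>60: print(s[i],c[i],cast(d,c[i],.0185))
d=get('side');save(d,'s19.png',(220,60,460,240),3)
E
```

```text
t 29.15 pos [ 0.6444 -0.22    0.1505] th 94.01 tilt 0.12 gap 0.0136 F [ 0.4 -0.2  0.1]
scaled [ 0.0036 -0.0026  0.206 ]
[248 200  25  32 568] [260.22535211 215.88380282] [ 0.58949726 -0.20805868  0.0185    ]
[375 235  20  27 259] [385.43243243 244.72586873] [ 0.70143132 -0.22621992  0.0185    ]
```

View pics/w19.png

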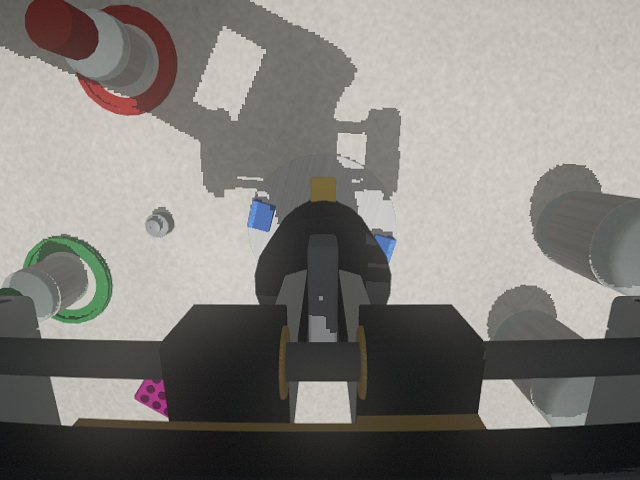

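View pics/s19.png

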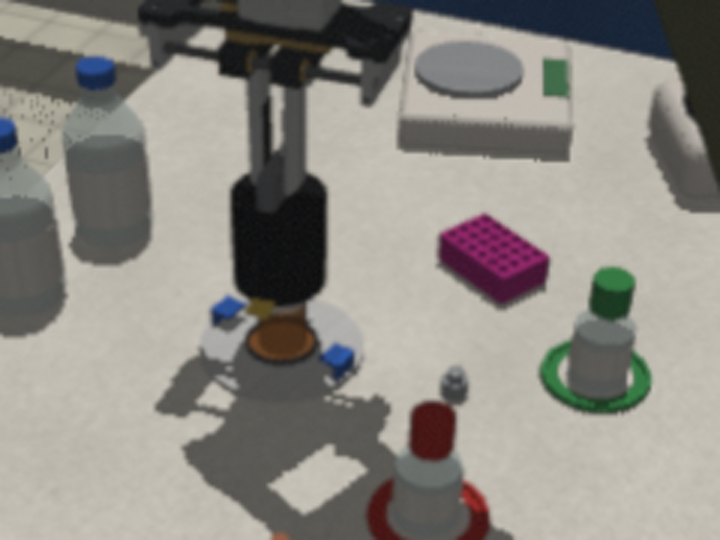

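Side view: the shield is directly above the jar, both bottles upright on their coasters. Continuing down.

Call:
{"api": "carry_out", "payload": {"increments": [{"dr": [0,0,0],"delta_pos": [0.003,-0.002,0.03],"gripper": -1},{"dr": [0,0,0],"delta_pos": [0,0,0.04],"gripper": -1},{"dr": [0,0,0],"delta_pos": [0,0,0.04],"gripper": -1},{"dr": [0,0,0],"delta_pos": [0,0,0.03],"gripper": -1},{"dr": [0,0,0],"delta_pos": [0,0,0.02],"gripper": -1},{"dr": [0,0,0],"delta_pos": [0,0,0],"gripper": -1},{"dr": [0,0,0],"delta_pos": [0,0,0],"gripper": -1}]}}

```text
clock: 29.95
eef_pos: [0.6433, -0.2191, 0.1009]
ee_rot: [0.682, 0.731, 0.0, 0.0]
wrist_force: [-0.3, -0.1, -1.2]
finger_gap: 0.0135
```

```bash
python3 st.py .6437 -.219 .0887
```

```text
t 29.95 pos [ 0.6433 -0.2191  0.1009] th 94.0 tilt 0.01 gap 0.0135 F [-0.3 -0.1 -1.2]
scaled [0.0001 0.0012 0.0408]
```

Call:
{"api": "carry_out", "payload": {"increments": [{"dr": [0,0,0],"delta_pos": [0,0.001,0.015],"gripper": -1},{"dr": [0,0,0],"delta_pos": [0,0,0.012],"gripper": -1},{"dr": [0,0,0],"delta_pos": [0,0,0.008],"gripper": -1},{"dr": [0,0,0],"delta_pos": [0,0,0],"gripper": -1},{"dr": [0,0,0],"delta_pos": [0,0,0],"gripper": -1}]}}

```text
clock: 30.45
eef_pos: [0.6435, -0.219, 0.0903]
ee_rot: [0.682, 0.731, 0.0, -0.0]
wrist_force: [-0.0, 0.3, -0.3]
finger_gap: 0.0139
```

```bash
python3 st.py .6437 -.219 .0887
```

```text
t 30.45 pos [ 0.6435 -0.219   0.0903] th 94.0 tilt 0.0 gap 0.0139 F [-0.   0.3 -0.3]
scaled [-0.0001  0.0005  0.0052]
```

Call:
{"api": "carry_out", "payload": {"increments": [{"dr": [0,0,0],"delta_pos": [0,0,0.005],"gripper": -1},{"dr": [0,0,0],"delta_pos": [0,0,0.003],"gripper": -1},{"dr": [0,0,0],"delta_pos": [0,0,0],"gripper": -1},{"dr": [0,0,0],"delta_pos": [0,0,0],"gripper": -1}]}}

```text
clock: 30.85
eef_pos: [0.6439, -0.219, 0.0886]
ee_rot: [0.682, 0.731, 0.0, 0.001]
wrist_force: [-0.7, 1.1, 5.0]
finger_gap: 0.0137
```

```bash
python3 st.py .6437 -.219 .0887
```

```text
t 30.85 pos [ 0.6439 -0.219   0.0886] th 94.0 tilt 0.07 gap 0.0137 F [-0.7  1.1  5. ]
scaled [ 0.0001 -0.0005 -0.0003]
```

The shield is down at contact (5 N, z 0.0059 above the table). Twisting +74° in the world frame.

Call:
{"api": "carry_out", "payload": {"increments": [{"dr": [0,0,-0.02],"delta_pos": [0,0,0],"gripper": -1},{"dr": [0,0,-0.026],"delta_pos": [0,0,0],"gripper": -1},{"dr": [0,0,-0.026],"delta_pos": [0,0,0],"gripper": -1},{"dr": [0,0,-0.026],"delta_pos": [0,0,0],"gripper": -1},{"dr": [0,0,-0.026],"delta_pos": [0,0,0],"gripper": -1},{"dr": [0,0,-0.026],"delta_pos": [0,0,0],"gripper": -1},{"dr": [0,0,-0.026],"delta_pos": [0,0,0],"gripper": -1},{"dr": [0,0,0],"delta_pos": [0,0,0],"gripper": -1}]}}

```text
clock: 31.65
eef_pos: [0.6438, -0.2191, 0.0886]
ee_rot: [0.455, 0.89, -0.0, 0.001]
wrist_force: [0.3, -0.0, 5.2]
finger_gap: 0.0137
```

```bash
python3 st.py .6437 -.219 .0887; python3 - <<'E'
from h import *
d=get('wrist');save(d,'w20.png')
E
```

```text
t 31.65 pos [ 0.6438 -0.2191  0.0886] th 125.85 tilt 0.07 gap 0.0137 F [ 0.3 -0.   5.2]
scaled [ 0.0005 -0.0001 -0.0002]
```

View pics/w20.png

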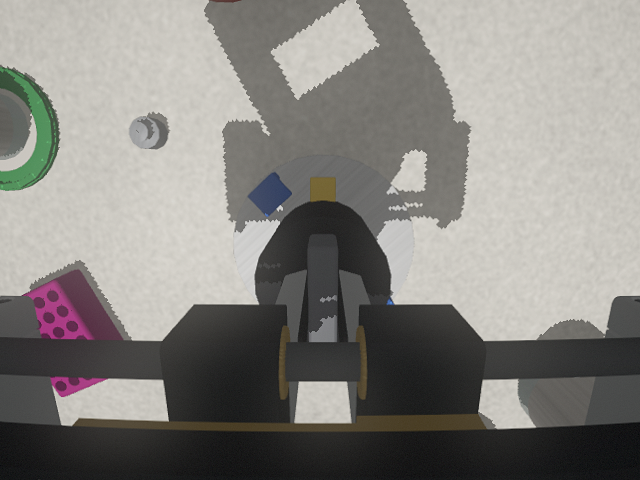

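The ear at (323,188) is turning towards the clip at (270,194), and the torque stays low. Finishing the twist.

Call:
{"api": "carry_out", "payload": {"increments": [{"dr": [0,0,-0.026],"delta_pos": [0,0,0],"gripper": -1},{"dr": [0,0,-0.026],"delta_pos": [0,0,0],"gripper": -1},{"dr": [0,0,-0.026],"delta_pos": [0,0,0],"gripper": -1},{"dr": [0,0,-0.026],"delta_pos": [0,0,0],"gripper": -1},{"dr": [0,0,-0.026],"delta_pos": [0,0,0],"gripper": -1},{"dr": [0,0,-0.026],"delta_pos": [0,0,0],"gripper": -1},{"dr": [0,0,-0.026],"delta_pos": [0,0,0],"gripper": -1},{"dr": [0,0,0],"delta_pos": [0,0,0],"gripper": -1}]}}

```text
clock: 32.5
eef_pos: [0.6438, -0.2192, 0.0886]
ee_rot: [0.186, 0.983, -0.0, 0.001]
wrist_force: [-0.1, -0.6, 6.1]
finger_gap: 0.0139
```

Call:
{"api": "carry_out", "payload": {"increments": [{"dr": [0,0,-0.026],"delta_pos": [0,0,0],"gripper": -1},{"dr": [0,0,-0.026],"delta_pos": [0,0,0],"gripper": -1},{"dr": [0,0,0],"delta_pos": [0,0,0],"gripper": -1},{"dr": [0,0,0],"delta_pos": [0,0,0],"gripper": -1}]}}

```text
clock: 32.9
eef_pos: [0.6439, -0.2192, 0.0886]
ee_rot: [0.106, 0.994, -0.0, 0.001]
wrist_force: [-0.8, -0.4, 5.6]
finger_gap: 0.0137
```

```bash
python3 st.py .6437 -.219 .0887; python3 - <<'E'
from h import *
d=get('wrist');save(d,'w21.png')
E
```

```text
t 32.9 pos [ 0.6439 -0.2192  0.0886] th 167.81 tilt 0.09 gap 0.0137 F [-0.8 -0.4  5.6]
scaled [ 0.0007  0.0006 -0.0003]
```

View pics/w21.png

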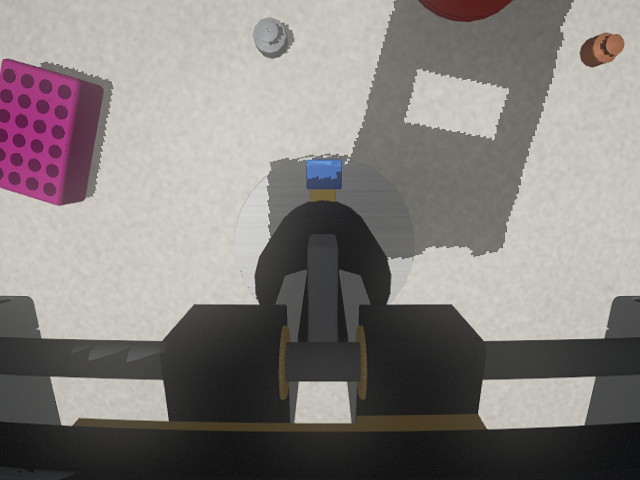

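The ear sits squarely under the blue clip at (324,180). Release and back off.

Call:
{"api": "carry_out", "payload": {"increments": [{"dr": [0,0,0],"delta_pos": [0,0,0],"gripper": 0},{"dr": [0,0,0],"delta_pos": [0,0,0],"gripper": 0},{"dr": [0,0,0],"delta_pos": [0,0,0],"gripper": 0},{"dr": [0,0,0],"delta_pos": [0,0,-0.05],"gripper": 0},{"dr": [0,0,0],"delta_pos": [0,0,-0.1],"gripper": 0},{"dr": [0,0,0],"delta_pos": [0,0,-0.15],"gripper": 0},{"dr": [0,0,0],"delta_pos": [0,0,-0.15],"gripper": 0},{"dr": [0,0,0],"delta_pos": [0,0,0],"gripper": 0}]}}

```text
clock: 33.75
eef_pos: [0.6452, -0.2196, 0.2315]
ee_rot: [0.106, 0.994, -0.002, 0.006]
wrist_force: [0.5, 1.0, 1.0]
finger_gap: 0.0468
```

```bash
python3 st.py .4 .1 .25; python3 - <<'E'
from h import *
d=get('wrist');save(d,'w22.png')
E
```

```text
t 33.75 pos [ 0.6452 -0.2196  0.2315] th 167.8 tilt 0.66 gap 0.0468 F [0.5 1.  1. ]
scaled [ 1.0232  0.8684 -0.0749]
```

View pics/w22.png

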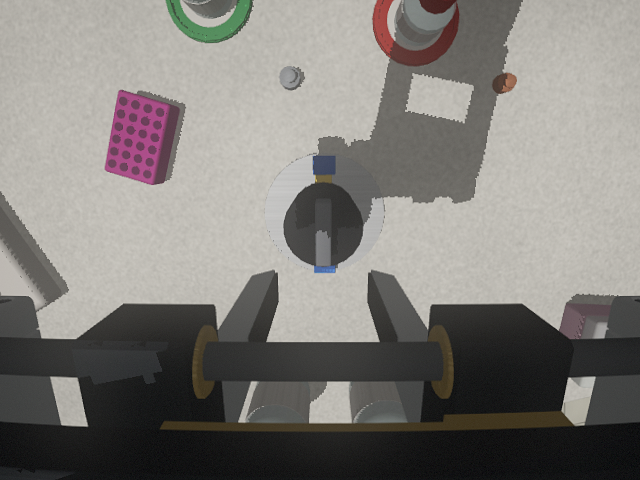

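The bar is in line with both clips at (324,165) and (325,269). I'll move the arm aside for a final check from the fixed cameras.

Call:
{"api": "carry_out", "payload": {"increments": [{"dr": [0,0,0],"delta_pos": [0.08,0.116,0],"gripper": 0},{"dr": [0,0,0],"delta_pos": [0.08,0.116,0],"gripper": 0},{"dr": [0,0,0],"delta_pos": [0.08,0.116,0],"gripper": 0},{"dr": [0,0,0],"delta_pos": [0.08,0.116,0],"gripper": 0},{"dr": [0,0,0],"delta_pos": [0.08,0.116,0],"gripper": 0},{"dr": [0,0,0],"delta_pos": [0.08,0.116,0],"gripper": 0},{"dr": [0,0,0],"delta_pos": [0.08,0.116,0],"gripper": 0},{"dr": [0,0,0],"delta_pos": [0.08,0.116,0],"gripper": 0}]}}

```text
clock: 34.6
eef_pos: [0.5134, 0.0951, 0.2225]
ee_rot: [0.106, 0.994, -0.0, -0.0]
wrist_force: [0.6, 0.5, -0.2]
finger_gap: 0.047
```

Call:
{"api": "carry_out", "payload": {"increments": [{"dr": [0,0,0],"delta_pos": [0.08,0.116,0],"gripper": 0},{"dr": [0,0,0],"delta_pos": [0.08,0.116,0],"gripper": 0},{"dr": [0,0,0],"delta_pos": [0.08,0.116,0],"gripper": 0},{"dr": [0,0,0],"delta_pos": [0,0,0],"gripper": 0},{"dr": [0,0,0],"delta_pos": [0,0,0],"gripper": 0},{"dr": [0,0,0],"delta_pos": [0,0,0],"gripper": 0}]}}

```text
clock: 35.2
eef_pos: [0.4666, 0.2102, 0.2226]
ee_rot: [0.107, 0.994, -0.0, -0.0]
wrist_force: [0.5, -1.3, -1.5]
finger_gap: 0.0468
```

```bash
python3 st.py; python3 - <<'E'
from h import *
t=get('top');save(t,'t23.png',(300,120,540,330),3)
for c in ('red','green'):
    for b in blobs(t,c,60)[0]: print(c,b,cast(t,b[1],.099)[:2],cast(t,b[1],.007)[:2])
print('rack',[cast(t,b[1],.03) for b in blobs(t,'pink',300)[0]])
s=get('side');save(s,'s23.png',(220,60,460,260),3)
E
```

```text
t 35.2 pos [0.4666 0.2102 0.2226] th 167.76 tilt 0.04 gap 0.0468 F [ 0.5 -1.3 -1.5]
red (629, [347.2, 262.0], [326, 242, 41, 41]) [ 0.46185199 -0.08144426] [ 0.46311408 -0.08624559]
red (187, [348.0, 260.1], [341, 253, 15, 15]) [ 0.46560711 -0.08293356] [ 0.467177   -0.08785696]
green (735, [444.5, 296.4], [421, 276, 42, 42]) [ 0.39939151 -0.27229199] [ 0.39553376 -0.29273695]
rack [array([ 0.51828591, -0.39131608,  0.03      ])]
```

View pics/t23.png

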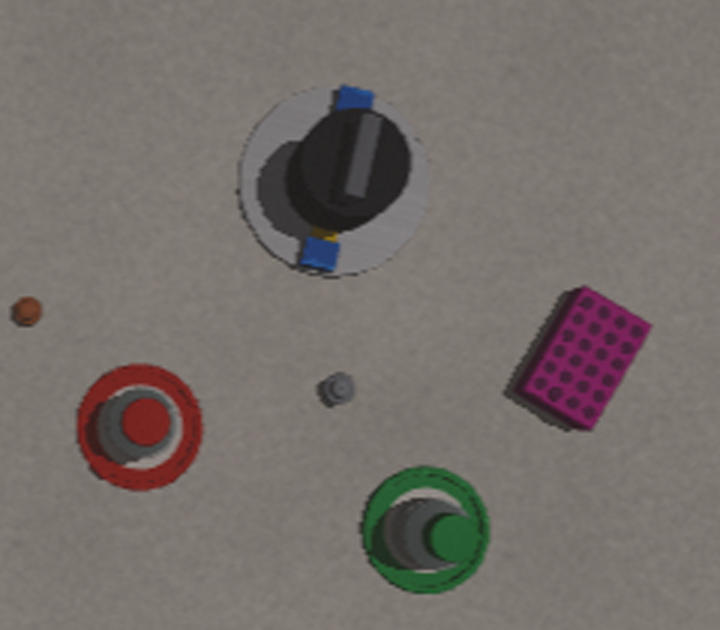

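View pics/s23.png

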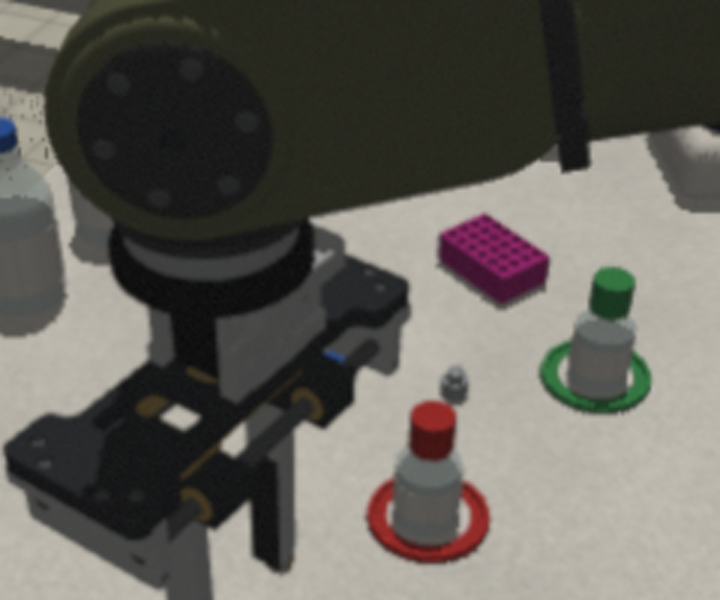

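From above, the bar lines up with both clips and both bottles stand inside their rims. The rack is where it was. Handing in.

```bash
python3 - <<'E'
from h import *
t=get('top');print(cast(t,(450.7,299),.099)[:2])
print(np.abs(ctrl.sense()['joint_vel']).max())
workorder.close_job()
E
```

```text
[ 0.39464244 -0.28439391]
0.0036939306068300795
the job is handed in; nothing more can be done
```

The bench is set up and handed in, with the clock at about 35 s of the 109 s allowed. Nothing was dropped. No verdict came back, so the results below are from my own checks.

- **Bottles:** In the last top picture, each cap was within about 3 mm of its coaster's centre. The side view shows both bottles upright inside the rims.
- **Jar:** It was set down in the ring under a light contact force and photographed standing there before the shield went on. The shield now hides it, so I couldn't look again.
- **Shield:** Pressed down with about 5 N, it sat 5.9 mm above the table, against a 6 mm base face, within about 1 mm of the base's centre. I twisted it about 74°. The bar and yellow ears line up with both blue clips to about 1°.
- **Rack and beaker:** The rack read within 1 mm of where it started. I never moved the arm down near the beaker, but I didn't re-measure it at the end.
- **Arm:** It had let go of everything and was holding still, clear of all objects.

**Disagreements:** The wrist and top cameras differed by 2–3 mm in x for the base and the jar, so I used values in between. In the final side picture the arm hid the shield, so its final pose rests on the wrist view just after release, the last top view and the arm's own readings.

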